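# Turn up a pot housing and load the leak-test press

### The job

The flanged aluminium pot housing is standing on its open mouth. Turn it mouth-up and bring it fully home against both faces of the V of the leak-test hand press while the press is still raised; then bring the press lever down until it is level, so that the rubber seal plate closes the pot's mouth, and leave it so. Leave the other things on the bench where they are.

Things in the scene. Friction and masses are not known exactly. Their poses are not given: they have to be found in the camera images.
- pot: The housing: plain aluminium pot, 110 mm tall, 0.22 to 0.37 kg. Round body 60 mm diameter, flat closed end; square flange 72 x 72 x 8 mm round the mouth. Origin: centre of the mouth, in the flange's outer face. z runs from the mouth to the closed end: up at the start (mouth-down on its flange), down when mouth-up. x, y are square to the flange's sides. Laid on a flange side it cannot roll.
- pot_floor (a point): Centre of the outer face of the pot's closed end (60 mm diameter, flat), 110 mm along the pot's z from its origin. Inside, the pot is empty: 52 mm wide, 104 mm deep, wall 4 mm. Friction with the bench is about 0.5 to 0.7: standing on its flange and pushed within 20 mm of its top it tips over a flange side (lower down it may slide); standing mouth-up it slides if pushed below about 35 mm.
- press: White hand press fixed on the bench. Origin on the bench under the ram; its -x points out of the open front, +x to the column, z up. Head: y +-42 mm, x -18 to 182 mm, 195 to 300 mm above the bench. Column x 107 to 183 mm, 320 mm high; foot x 75 to 240 mm, y +-75 mm, 30 mm high. Nothing but bench in front of the V.
- nest (a point): Same point as the press's origin: where the axis of a pot fully home in the V stands. The V: two upright steel jaws 30 mm high, standing straight on the bench (no step), faces 30 mm from this point, square to the directions 45 degrees either side of the press's +x. They open to the front, about 99 mm wide at their tips, which reach 7 mm in front of (-x of) this point.
- seal: Round rubber-faced seal plate, 76 mm diameter, under the ram, centred over the nest. Origin: centre of its underside, at 107 mm - 24 mm x lever angle (rad) above the bench: 125 to 131 mm at the start. It is sprung, about 2 to 8 N, and meets the mouth of a pot that stands on the bench at a lever angle of about -0.12.
- lever (a joint): Hand lever of the press, rad: 0 = level, pointing straight out of the press's front (its -x); negative = ball end raised (-1.0 to -0.75 at the start); positive = below level; range -1.15 to 0.35. The hinge is stiff (0.5 N m) and stays where it is left; ball end down lowers the seal plate 24 mm per rad.
- lever_ball (a point): Centre of the black ball, 34 mm diameter, on the lever's end, 135 mm from the hinge. The lever is a 14 mm round steel bar that swings in an upright plane 85 mm to the press's own -y side, 36 mm clear of the head's side.
- lever_pivot (a point): The lever's hinge axis (along the press's y), in the lever's plane, 225 mm above the bench, 24 mm behind (+x of) the nest.
- cap: Bystander: plain round aluminium cap without a flange, 64 mm diameter, 55 mm tall, also mouth-down. Origin at the bench under its centre.
- tub: Bystander: shallow black plastic bowl, 100 mm wide, 40 mm high, mouth-up. Origin under its centre.
- scanner: Bystander: black barcode scanner lying on the bench, about 165 mm long along its x, 62 mm wide, 45 mm high. Origin under its middle.
- cleaner: Bystander: white bottle with a blue cap, 56 mm diameter, 130 mm tall. Origin under its centre.
- driver: Bystander: screwdriver lying on the bench, 190 mm long along its x. Origin under its middle.
- tape: Bystander: roll of amber tape lying flat, 90 mm diameter, 24 mm high. Origin under its centre.
Things that resemble listed ones, but are neither listed nor needed, are in the scene too. What is shaped like the pot but red or yellow is not meant.

How it is judged:
By the outcome, as a careful person would: the job done as asked, in the order asked, and still so for the second after the job is handed in, with the robot touching nothing.
It also fails if it takes over 72 s, if anything falls off the work surface, if the arm or the gripper's body presses on something with over 40 N, if the wrist force passes 120 N, or if a joint passes its speed limit or range.

### The arm

A 6-joint arm with a two-finger parallel gripper is mounted at the origin on the work surface. World frame = base frame: x ahead of the robot, y to its left, z up, the work surface at z = 0. Lengths are in mm, angles in rad, forces in N, time in s.
With the tool pointing down it reaches from about 325 to 900 mm from the base axis. Payload 3.5 kg.
Tool frame: the origin (TCP) lies on the mounting face of the last link; the fingertips stand 173 mm ahead of it and the grasp point (between the pads) lies 155 mm ahead of it; z points along the fingers, y is the line along which they close (so a half turn about z gives the same grasp; the last joint's range is limited). The gripper opens to 85 mm and grips with 20 to 120 N. Pads are 22 mm wide; open, the fingers measure 114 mm over their backs; the gripper's body (76 mm by 85 mm) begins 54 mm behind the grasp point. The pads swing forward as they close: fully open they stand 13 mm farther back than shut.
Start: joints at [-1.342, 0.276, -0.026, 1.268, 0, 1.467], TCP at [203.579, -590.913, 404.713] pointing down, gripper open.
Joint ranges: [-3.12, 3.12], [-0.85, 1.88], [-1.08, 1.24], [-1.95, 2.15], [-1.57, 1.53], [-3.14, 3.14]. Speed limits (rad/s): [2.57, 2.57, 3.14, 3.14, 3.14, 3.14].

### API

Orientations are given as a rotation vector (axis times angle).
In Python, from workcell import sense, read_camera, finish_job gives the robot as it stands.
- The arm moves only by the tool arm_command, never from a script. Its arguments are lists of equal length, an entry for each row: "linear": the shift along the tool's x, y, z in units of 40 mm (1.0 is 40 mm), a list of three; "roll": the turn about the tool's z in units of 5 degrees (1.0 is 5 degrees); "jaw": the opening, from 0 (shut) to 1 (fully open). A call has 1 to 10 rows; each row shifts and turns the commanded pose from where the row before left it, along the tool's axes as they then stand; what a row does not reach is not made up. A row lasts 1/12 s, in which the tool goes at most 41.7 mm and 7.16 degrees, less where a joint would pass 70% of its speed; a pose out of reach is approached as far as the arm can. A call is refused whole if a number of a shift passes 1 or a number of a turn 1, either way. A call with a gripper value outside its range is refused whole. The fingers move at their own pace and stop on an object; the grip force is fixed at half the most. Time passes only in rows, so rows that do not move let the fingers close. It gives the time, the measured TCP pose, the force, the opening and the grip force at its end, in the units of the state.
- sense(): the state, without advancing time (a new reading comes with each control period).
- read_camera(name): name is "scene" or "top" or "wrist"; returns a dict with "frame" (480x640x3 uint8, red, green, blue), "fx", "fy", "cx", "cy" (pixels), "k1" (the pictures are not rectified: a ray, as slopes to the right and down, at radius r is drawn at 1 + k1 r^2 times it, then the intrinsics apply), "camera_from_world" (4x4, takes a point from world to camera coordinates). Camera axes: x right, y up, looking along -z (the intrinsics and any distortion apply to the point x, -y, -z); pixel columns grow to the right and rows downward; lengths in mm; the calibration is good to about 2 mm. A picture is of the moment at which its call begins. There is no depth.
- finish_job(): hands the job in; it is judged then, once.
The state is a dict: "clock": time; "joint_pos": joint angles; "qvel": joint speeds; "tau": joint torques, N m; "position": TCP position; "tool_rot": TCP orientation; "contact_force": force on the tool from outside, world axes, zero at the start; "torque": the same for the moment, N m; "opening": finger opening in mm; "grasp_force": force on a finger pad.
Only numpy, scipy, OpenCV 4.12 (cv2) and the standard library are available. Lean on these libraries where they do the work, as an engineer would, in place of code of your own. Each camera call takes 0.05 s, during which the arm holds its last target. There are 200 camera calls.

## Working session

There is one attempt and no reset: what is moved stays moved. The work goes in short steps, Python scripts to look and compute and a tool call to move; the robot and the scene stay as the last step left them, time stands still between calls to the robot, and variables do not carry over. Pictures are saved under pics/ and viewed, at most 10 in all, crops included, and the job is handed in when it is done.

Besides the shell and the picture viewer there is one more tool, called after ">>>" in YAML: its name, and indented under it one key for each argument. arm_command: Moves the arm, as the interface text tells. Its arguments: {"type":"object","properties":{"linear":{"type":"array","items":{"type":"array","items":{"type":"number"}}},"roll":{"type":"array","items":{"type":"number"}},"jaw":{"type":"array","items":{"type":"number"}}},"required":["linear","roll","jaw"]}

```bash
mkdir -p pics; ls
cat > h.py <<'E'
import numpy as np, cv2
from workcell import sense, read_camera, finish_job
from scipy.spatial.transform import Rotation as R
def und(c,px):
    d=(np.array(px,float).reshape(-1,2)-[c['cx'],c['cy']])/[c['fx'],c['fy']]
    u=d.copy()
    for _ in range(20): u=d/(1+c['k1']*(u**2).sum(1,keepdims=True))
    return u
def ray(c,px):
    u=und(c,px); T=np.array(c['camera_from_world']); Rm=T[:3,:3]
    d=np.c_[u[:,0],-u[:,1],-np.ones(len(u))]@Rm
    return -Rm.T@T[:3,3], d
def onplane(c,px,z):
    o,d=ray(c,px); return o+d*((z-o[2])/d[:,2:3])
def proj(c,P):
    T=np.array(c['camera_from_world']); p=np.array(P,float).reshape(-1,3)@T[:3,:3].T+T[:3,3]
    u=np.c_[p[:,0],-p[:,1]]/-p[:,2:3]; u=u*(1+c['k1']*(u**2).sum(1,keepdims=True))
    return u*[c['fx'],c['fy']]+[c['cx'],c['cy']]
def tri(c1,p1,c2,p2):
    o1,d1=ray(c1,p1);o2,d2=ray(c2,p2);d1=d1[0]/np.linalg.norm(d1[0]);d2=d2[0]/np.linalg.norm(d2[0])
    t=np.linalg.lstsq(np.c_[d1,-d2],o2-o1,rcond=None)[0]
    a=o1+t[0]*d1;b=o2+t[1]*d2; return (a+b)/2,np.linalg.norm(a-b)
E
python3 - <<'E'
from h import *
import pickle
C={n:read_camera(n) for n in('scene','top')}
pickle.dump(C,open('c0.pkl','wb'))
for n in C:
    cv2.imwrite(f'pics/{n}0.png',C[n]['frame'][:,:,::-1]); c=C[n]
    print(n,c['fx'],c['k1'],ray(c,[[c['cx'],c['cy']]]))
s=sense();print(s['clock'],s['position'],s['tool_rot'],s['contact_force'],s['opening'])
E
```

```text
pics
scene 491.146170535033 -0.022655989749731 (array([1184.03404017,   43.95872899, 1047.94790705]), array([[-0.57433939, -0.09573105, -0.81300051]]))
top 444.03952894323737 -0.060211855672612044 (array([ 491.1264338 ,  -93.88324893, 1193.09040644]), array([[ 0.03871464,  0.02567111, -0.9989205 ]]))
0.1 [ 203.49878472 -590.5646168   403.68881124] [-3.09651723e+00 -5.18457972e-01  1.51031058e-04] [-0.21319213  0.05874753 -0.04361917] 85.00376699090751
```

View pics/scene0.png

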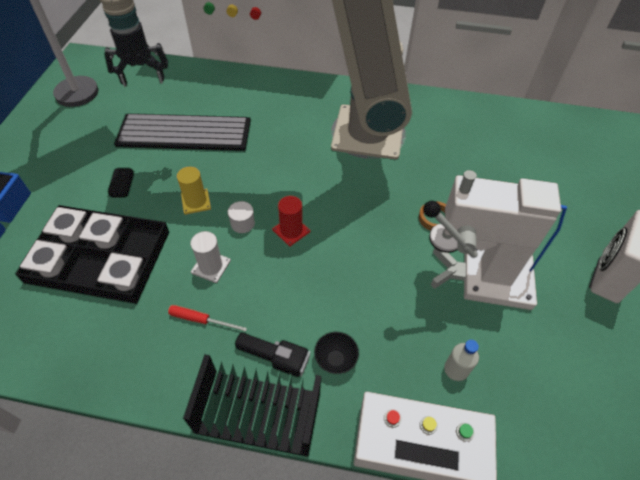

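View pics/top0.png

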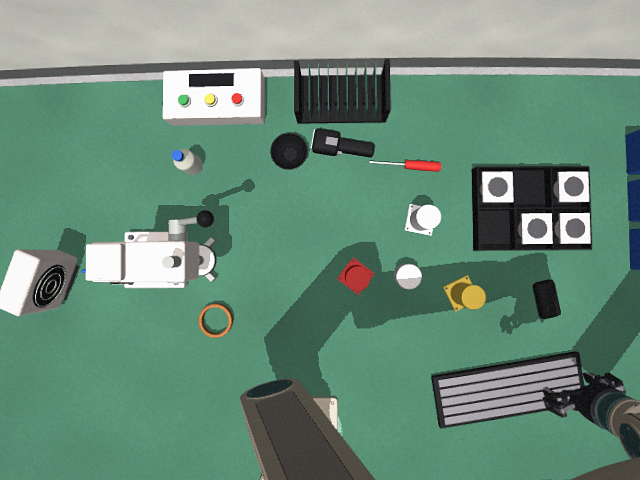

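Scene view: what could pass for the pot is the white/aluminium flanged one at scene (206,255) / top (425,217); yellow at (191,188), red at (290,218), the round cap without a flange at (241,217), and the mouth-up white blocks in the black tray at about (65,225) to (120,270). By the description I choose the one at (206,255). The press is at scene (500,230) / top (165,257), with its ball at scene (432,208) / top (205,218). Next: a crop to check the choice, and measurements.

Run:
```python
from h import *
import pickle
C=pickle.load(open('c0.pkl','rb'))
def crop(n,x,y,w,h,k): return cv2.resize(C[n]['frame'][y:y+h,x:x+w,::-1],None,fx=k,fy=k,interpolation=cv2.INTER_CUBIC)
a=crop('top',395,190,60,60,5); b=crop('scene',180,225,60,60,5)
c=crop('top',75,190,160,110,2.5)[:275]; d=crop('scene',410,165,160,150,2)
def fit(i,w,h):
    o=np.zeros((h,w,3),np.uint8); o[:i.shape[0],:i.shape[1]]=i[:h,:w]; return o
im=np.vstack([np.hstack([fit(a,400,300),fit(b,400,300)]),np.hstack([fit(c,400,300),fit(d,400,300)])])
cv2.imwrite('pics/crop.png',im)
t,s=C['top'],C['scene']
for n in C:
    hsv=cv2.cvtColor(C[n]['frame'],cv2.COLOR_RGB2HSV)
    m=((hsv[...,1]<60)&(hsv[...,2]>130)).astype(np.uint8)
    k,l,st,ce=cv2.connectedComponentsWithStats(m)
    p=(425,217) if n=='top' else (206,258)
    for i in range(1,k):
        x,y,w,h,A=st[i]
        if abs(ce[i][0]-p[0])<25 and abs(ce[i][1]-p[1])<25: 
            print(n,st[i],ce[i])
            cs,_=cv2.findContours((l==i).astype(np.uint8),cv2.RETR_EXTERNAL,cv2.CHAIN_APPROX_NONE)
            hull=cv2.convexHull(cs[0]); print(cv2.approxPolyDP(hull,2,True)[:,0].tolist())
P,e=tri(t,[205,218],s,[432,208]); print('ball',P,e)
for q in ([405,231],[411,203],[433,236]): print(q,onplane(t,[q],4))
```

```text
scene [190 231  28  22 481] [203.16008316 241.54677755]
[[215, 235], [217, 241], [209, 251], [197, 252], [191, 248], [190, 240], [196, 233], [209, 231]]
scene [190 255  41  27 301] [212.32890365 268.71428571]
[[230, 258], [216, 281], [190, 272], [196, 262], [220, 255]]
top [404 204  37  32 783] [423.36909323 218.62962963]
[[440, 211], [440, 221], [431, 235], [404, 229], [409, 204], [429, 204]]
ball [558.30713337 159.56004101 329.31741976] 3.6445373484390964
[405, 231] [[ 544.50900242 -287.07479941    4.        ]]
[411, 203] [[ 619.54712528 -304.24367763    4.        ]]
[433, 236] [[ 530.58682199 -361.77833625    4.        ]]
```

View pics/crop.png

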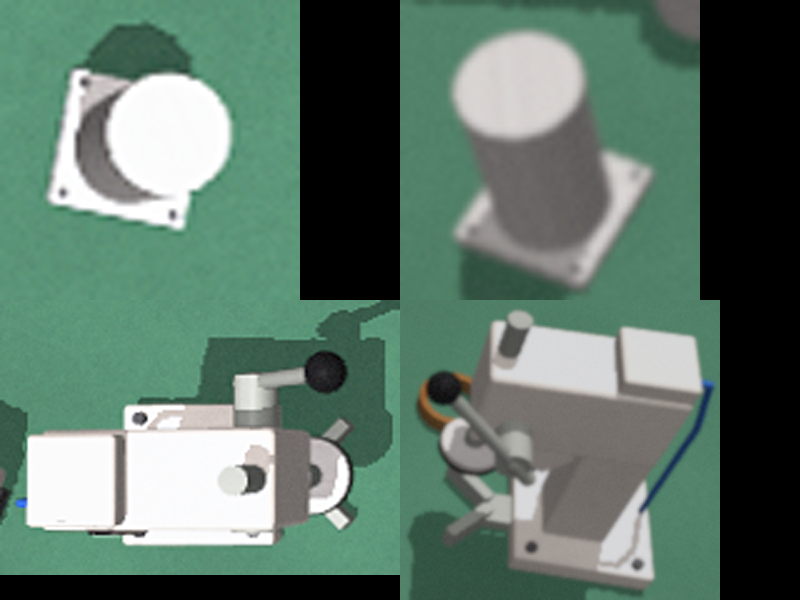

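Run:
```python
from h import *
import pickle
C=pickle.load(open('c0.pkl','rb'))
t,s=C['top'],C['scene']
for nm,q,z in (('head front +x',[185.4,242],300),('head front -x',[185.4,287.2],300),('jaw tip +x',[212,240],30),('jaw tip -x',[214,278],30),
 ('foot back +x',[124.4,232.5],30),('foot back -x',[124.4,287.3],30),('foot front -x',[184.5,287.3],30),('foot fr +x',[184.5,232],30),('seal front',[216,260],130)):
    print(nm,onplane(t,[q],z).round(1))
# pot
top=onplane(t,[[423+2.,217]],110)
print('pot corners',onplane(t,[[404,230],[410.5,203.5],[431.7,235.5]],8).round(1), onplane(s,[[231,258.5],[217,282],[190,272]],8).round(1))
h=cv2.cvtColor(t['frame'],cv2.COLOR_RGB2GRAY)
m=((h>225).astype(np.uint8)); 
# pot top circle from crop: centre (168,134)/5
print('pot top', onplane(t,[[395+168/5-.4,190+134/5-.4]],110).round(1), onplane(s,[[180+119/5-.4,225+85/5-.4]],110).round(1))
for nm,q,z in (('cap',[409,275],55),('red',[356,275],110),('yellow',[472,296],110)): print(nm,onplane(t,[q],z).round(0))
```

```text
head front +x [[512.1 206.6 300. ]]
head front -x [[420.2 206.4 300. ]]
jaw tip +x [[523.3 225.8  30. ]]
jaw tip -x [[422.9 220.3  30. ]]
foot back +x [[545.  465.3  30. ]]
foot back -x [[398.2 464.1  30. ]]
foot front -x [[398.4 299.6  30. ]]
foot fr +x [[545.1 300.1  30. ]]
seal front [[472.1 188.4 130. ]]
pot corners [[ 547.  -283.8    8. ]
 [ 617.8 -302.2    8. ]
 [ 531.8 -357.4    8. ]] [[ 543.4 -280.7    8. ]
 [ 616.7 -295.     8. ]
 [ 601.7 -369.4    8. ]]
pot top [[ 575. -327.  110.]] [[ 572.8 -325.6  110. ]]
cap [[ 430. -288.   55.]]
red [[ 434. -150.  110.]]
yellow [[ 381. -431.  110.]]
```

The crop confirms it: a plain aluminium pot, closed end up, on a square drilled flange. Pot centre is about (574,-326), with its sides about 12° off the axes. Press: nest about (472.5,225), +x along world +y, ball at (558,160,329), lever about -0.86. Plan:
1. Tip the pot towards +y.
2. Grip the flange and swing it up.
3. Set it in front of the V and push it in low.
4. Bring the lever down.

```bash
cat >> h.py <<'E'
def togo(x,y,z,yaw):
    "grasp-point target and tool-x angle (deg) -> shifts in units along present tool axes, roll units"
    s=sense(); Rm=R.from_rotvec(s['tool_rot']).as_matrix()
    p=s['position']; d=Rm.T@(np.array([x,y,z+155.])-p)/40
    a=np.degrees(np.arctan2(Rm[1,0],Rm[0,0])); r=-((yaw-a+180)%360-180)/5
    y2=np.radians(yaw);w=np.array([x,y,z+155.])-p
    after=np.array([w[0]*np.cos(y2)+w[1]*np.sin(y2),w[0]*np.sin(y2)-w[1]*np.cos(y2),-w[2]])/40
    print('t',round(s['clock'],2),'gp',(p-[0,0,155]).round(1),'yaw',a.round(1),'shift',d.round(2),'roll',round(r,2),'shift after roll',after.round(2),'F',s['contact_force'].round(1),'open',round(s['opening'],1),round(s['grasp_force'],1),'q',s['joint_pos'].round(2))
E
python3 -c "
from h import *
togo(559,-394,111,78)"
```

```text
t 0.1 gp [ 203.5 -590.6  248.7] yaw 19.0 shift [10.   -1.74  3.45] roll -11.8 shift after roll [6.65 7.67 3.44] F [-0.2  0.1 -0. ] open 85.0 0.0 q [-1.34  0.28 -0.03  1.27  0.    1.47]
```

>>> arm_command:
  linear:
    - [0,0,0]
    - [0,0,0]
    - [0,0,0]
    - [0,0,0]
    - [0,0,0]
    - [0,0,0]
  roll: [-1,-1,-1,-1,-1,-1]
  jaw: [0,0,0,0,0,0]

```text
clock: 0.6
position: [203.5, -590.7, 404.0]
tool_rot: [-2.855, -1.309, -0.0]
contact_force: [0.3, 0.5, -0.1]
opening: 12.1
grasp_force: 0.0
```

>>> arm_command:
  linear:
    - [0,0,0]
    - [0,0,0]
    - [0,0,0]
    - [0,0,0]
    - [0,0,0]
    - [0,0,0]
  roll: [-1,-1,-1,-1,-1,-0.8]
  jaw: [0,0,0,0,0,0]

```text
clock: 1.1
position: [203.5, -590.7, 404.0]
tool_rot: [-2.436, -1.981, -0.001]
contact_force: [-0.0, 0.2, 0.3]
opening: 0.2
grasp_force: 0.0
```

```bash
python3 -c "
from h import *
togo(559,-394,111,78)"
```

```text
t 1.1 gp [ 203.5 -590.7  249. ] yaw 78.2 shift [6.62 7.7  3.45] roll 0.05 shift after roll [6.66 7.67 3.45] F [-0.   0.2  0.3] open 0.2 0.0 q [-1.34  0.28 -0.03  1.27  0.    0.43]
```

>>> arm_command:
  linear:
    - [0.66,0.77,0]
    - [0.66,0.77,0]
    - [0.66,0.77,0]
    - [0.66,0.77,0]
    - [0.66,0.77,0]
    - [0.66,0.77,0]
    - [0.66,0.77,0]
    - [0.66,0.77,0]
    - [0.66,0.77,0]
    - [0.66,0.77,0]
  roll: [0,0,0,0,0,0,0,0,0,0]
  jaw: [0,0,0,0,0,0,0,0,0,0]

```text
clock: 1.93
position: [561.2, -395.2, 404.1]
tool_rot: [-2.44, -1.977, 0.0]
contact_force: [-0.2, -0.5, -0.1]
opening: -0.0
grasp_force: 0.0
```

>>> arm_command:
  linear:
    - [0,0,0]
    - [0,0,0.7]
    - [0,0,0.7]
    - [0,0,0.7]
    - [0,0,0.7]
    - [0,0,0.65]
    - [0,0,0]
    - [0,0,0]
  roll: [0,0,0,0,0,0,0,0]
  jaw: [0,0,0,0,0,0,0,0]

```text
clock: 2.6
position: [558.6, -396.0, 264.5]
tool_rot: [-2.437, -1.974, 0.002]
contact_force: [0.1, 0.3, 0.4]
opening: 0.3
grasp_force: 0.0
```

```bash
python3 -c "
from h import *
togo(559,-394,111,78)"
```

```text
t 2.6 gp [ 558.6 -396.   109.5] yaw 78.0 shift [ 0.05 -0.   -0.04] roll 0.0 shift after roll [ 0.05 -0.   -0.04] F [0.1 0.3 0.4] open 0.3 0.0 q [-0.71  0.48 -0.05  1.05 -0.    1.07]
```

>>> arm_command:
  linear:
    - [0.4,0,0]
    - [0.2,0,0]
    - [0.25,0,0]
    - [0.25,0,0]
    - [0.25,0,0]
    - [0.25,0,0]
    - [0.25,0,0]
    - [0.25,0,0]
    - [0.25,0,0]
    - [0.25,0,0]
  roll: [0,0,0,0,0,0,0,0,0,0]
  jaw: [0,0,0,0,0,0,0,0,0,0]

```text
clock: 3.43
position: [581.2, -293.4, 266.1]
tool_rot: [-2.44, -1.977, 0.0]
contact_force: [-0.5, -0.2, 0.2]
opening: -0.0
grasp_force: 0.0
```

>>> arm_command:
  linear:
    - [0.25,0,0]
    - [0.2,0,0]
    - [0,0,0]
    - [0,0,0]
    - [-0.5,0,-0.5]
    - [-0.8,0,-0.8]
    - [-0.8,0,-0.8]
    - [-0.5,0,-0.5]
    - [-0.5,0,-0.5]
    - [-0.5,0,-0.5]
  roll: [0,0,0,0,0,0,0,0,0,0]
  jaw: [0,0,0,0,0,0,0,0,0,0]

```text
clock: 4.27
position: [555.5, -415.0, 407.1]
tool_rot: [2.442, 1.975, -0.0]
contact_force: [0.9, 0.8, -0.7]
opening: -0.0
grasp_force: 0.0
```

Run:
```python
from h import *
import pickle
C={n:read_camera(n) for n in('scene','top')}
pickle.dump(C,open('c1.pkl','wb'))
t=C['top']['frame'][160:280,320:500,::-1]; s=C['scene']['frame'][190:310,170:350,::-1]
im=np.vstack([cv2.resize(a,(0,0),fx=2.5,fy=2.5,interpolation=2) for a in(t,s)])
cv2.imwrite('pics/tip.png',im); print(im.shape)
```

```text
(600, 450, 3)
```

View pics/tip.png

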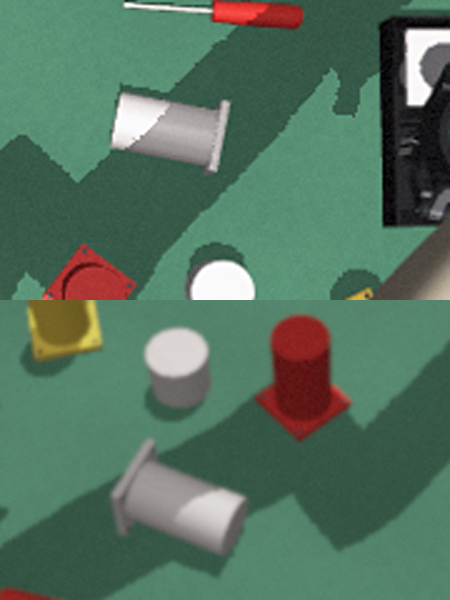

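The pot lies on a flange side with the closed end towards +y: flange strip at top px about (407,214), closed end about (366,208).

Run:
```python
from h import *
import pickle
C=pickle.load(open('c1.pkl','rb')); t,s=C['top'],C['scene']
q=lambda x,y:[x/2.5+320-.3,y/2.5+160-.3]
a=onplane(t,[q(225,101),q(211,171),q(218,136)],72);print(a.round(1))
d=a[0]-a[1];print('flange line ang',np.degrees(np.arctan2(d[1],d[0])),np.linalg.norm(d))
b=onplane(t,[q(120,93),q(112,147)],31);print(b.round(1),b.mean(0),np.linalg.norm(b[0]-b[1]))
q2=lambda x,y:[x/2.5+170-.3,(y-300)/2.5+190-.3]
print('scene flange top corners z72',onplane(s,[q2(150,441),q2(155,452),q2(114,492),q2(124,500)],72).round(1))
g=a[2]
togo(g[0],g[1],40,78)
```

```text
[[ 619.6 -289.    72. ]
 [ 548.8 -273.9   72. ]
 [ 584.1 -281.4   72. ]]
flange line ang -12.10533719036296 72.40720510936133
[[ 633.6 -186.2   31. ]
 [ 576.8 -177.2   31. ]] [ 605.21209422 -181.73146992   31.        ] 57.45812663128429
scene flange top corners z72 [[ 548.7 -274.    72. ]
 [ 560.3 -265.6   72. ]
 [ 611.7 -290.6   72. ]
 [ 618.4 -278.8   72. ]]
t 4.37 gp [ 556.1 -417.4  255.4] yaw 77.8 shift [ 3.5  -0.08  5.36] roll -0.05 shift after roll [ 3.47 -0.02  5.38] F [ 1.  -0.3  0.3] open -0.2 0.0 q [-0.74  0.4   0.15  1.32 -0.    1.05]
```

>>> arm_command:
  linear:
    - [0.35,0,0]
    - [0.35,0,0]
    - [0.35,0,0]
    - [0.35,0,0]
    - [0.35,0,0]
    - [0.35,0,0]
    - [0.35,0,0]
    - [0.35,0,0]
    - [0.35,0,0]
    - [0.35,0,0]
  roll: [0,0,0,0,0,0,0,0,0,0]
  jaw: [1,1,1,1,1,1,1,1,1,1]

```text
clock: 5.2
position: [585.6, -274.8, 405.7]
tool_rot: [2.441, 1.977, 0.0]
contact_force: [-1.0, -0.1, -0.2]
opening: 85.1
grasp_force: 0.0
```

>>> arm_command:
  linear:
    - [0,0,0]
    - [0,0,0.6]
    - [0,0,0.6]
    - [0,0,0.6]
    - [0,0,0.6]
    - [0,0,0.6]
    - [0,0,0]
    - [0,0,0]
  roll: [0,0,0,0,0,0,0,0]
  jaw: [1,1,1,1,1,1,1,1]

```text
clock: 5.87
position: [584.6, -276.0, 284.2]
tool_rot: [-2.439, -1.975, 0.002]
contact_force: [0.3, 0.1, 0.6]
opening: 85.2
grasp_force: 0.0
```

Run:
```python
from h import *
togo(584.5,-280,29,78)
c=read_camera('wrist'); cv2.imwrite('pics/w1.png',c['frame'][:,:,::-1])
```

```text
t 5.87 gp [ 584.6 -276.   129.2] yaw 78.0 shift [-0.1   0.03  2.5 ] roll -0.0 shift after roll [-0.1   0.02  2.5 ] F [0.3 0.1 0.6] open 85.2 0.0 q [-0.54  0.4  -0.12  1.05 -0.    1.24]
```

View pics/w1.png

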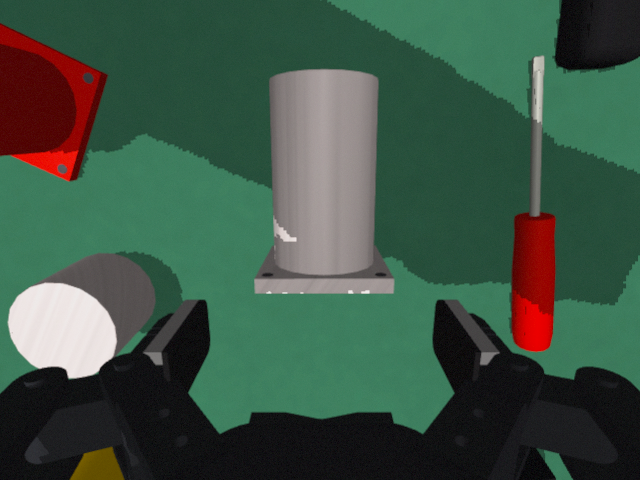

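The wrist view shows the flange strip centred at about (324,285), between the open fingers and square to them.

Run:
```python
from h import *
c=read_camera('wrist')
a=onplane(c,[[255,285],[394,285],[324.5,285.5],[324.5,278],[324.5,293]],72);print(a.round(1))
togo(*a[2][:2],29,78)
```

```text
[[ 550.1 -276.2   72. ]
 [ 620.8 -291.3   72. ]
 [ 585.4 -284.    72. ]
 [ 586.2 -279.9   72. ]
 [ 584.5 -288.1   72. ]]
t 5.97 gp [ 586.  -276.8  132.3] yaw 78.0 shift [-0.18  0.02  2.58] roll -0.0 shift after roll [-0.18  0.02  2.58] F [ 0.3 -0.5  0.5] open 85.6 0.0 q [-0.54  0.39 -0.12  1.05 -0.    1.24]
```

>>> arm_command:
  linear:
    - [-0.15,0,0.2]
    - [0,0,0.5]
    - [0,0,0.5]
    - [0,0,0.5]
    - [0,0,0.4]
    - [0,0,0.4]
    - [0,0,0]
    - [0,0,0]
  roll: [0,0,0,0,0,0,0,0]
  jaw: [1,1,1,1,1,1,1,1]

```text
clock: 6.63
position: [584.0, -282.5, 185.8]
tool_rot: [-2.441, -1.977, 0.0]
contact_force: [0.6, 0.4, 0.4]
opening: 85.5
grasp_force: 0.0
```

>>> arm_command:
  linear:
    - [0,0,0]
    - [0,0,0]
    - [0,0,0]
    - [0,0,0]
    - [0,0,0]
    - [0,0,0]
  roll: [0,0,0,0,0,0]
  jaw: [0.5,0.5,0.5,0.5,0.5,0.5]

```text
clock: 7.13
position: [585.0, -283.0, 187.8]
tool_rot: [2.438, 1.975, 0.001]
contact_force: [-1.1, -1.8, 7.4]
opening: 71.2
grasp_force: 69.1
```

Run:
```python
from h import *
togo(585,-282,29,78)
```

```text
t 7.13 gp [ 585.  -283.    32.8] yaw 78.0 shift [ 0.02 -0.01  0.1 ] roll 0.0 shift after roll [ 0.02 -0.01  0.1 ] F [-1.1 -1.8  7.4] open 71.2 69.1 q [-0.55  0.5  -0.2   0.87 -0.    1.23]
```

>>> arm_command:
  linear:
    - [0.12,0,-0.25]
    - [0.12,0,-0.25]
    - [0.15,0,-0.2]
    - [0.15,0,-0.2]
    - [0.2,0,-0.18]
    - [0.2,0,-0.18]
    - [0.22,0,-0.14]
    - [0.22,0,-0.14]
    - [0,0,0]
    - [0,0,0]
  roll: [0,0,0,0,0,0,0,0,0,0]
  jaw: [0.5,0.5,0.5,0.5,0.5,0.5,0.5,0.5,0.5,0.5]

```text
clock: 7.97
position: [595.8, -227.4, 247.6]
tool_rot: [2.439, 1.978, -0.0]
contact_force: [0.2, 0.4, -3.8]
opening: 71.0
grasp_force: 70.0
```

Run:
```python
from h import *
togo(585,-282,29,78)
C=[read_camera(n)['frame'][:,:,::-1] for n in('scene','wrist')]
s=cv2.resize(C[0][170:320,170:370],(0,0),fx=2,fy=2,interpolation=2); w=cv2.resize(C[1],(400,300))
cv2.imwrite('pics/arc.png',np.hstack([s,w]))
```

```text
t 7.97 gp [ 595.8 -227.4   92.6] yaw 78.1 shift [-1.39  0.02  1.59] roll 0.02 shift after roll [-1.39  0.02  1.59] F [ 0.2  0.4 -3.8] open 71.0 70.0 q [-0.47  0.41 -0.18  0.97 -0.    1.31]
```

View pics/arc.png

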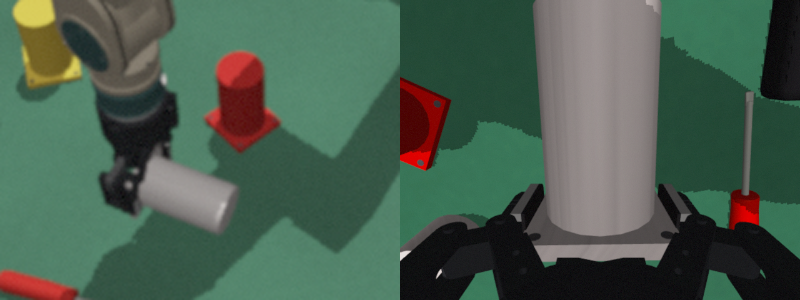

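The grip holds the pot horizontal, because pad friction stops it swinging. I'll ease the jaw towards the contact width and watch the grip force.

>>> arm_command:
  linear:
    - [0,0,0]
    - [0,0,0]
  roll: [0,0]
  jaw: [0.78,0.78]

```text
clock: 8.23
position: [595.2, -228.5, 246.7]
tool_rot: [-2.441, -1.976, 0.001]
contact_force: [-0.5, 0.1, -3.3]
opening: 70.9
grasp_force: 70.0
```

>>> arm_command:
  linear:
    - [0,0,0]
    - [0,0,0]
  roll: [0,0]
  jaw: [0.81,0.81]

```text
clock: 8.4
position: [595.3, -228.4, 246.9]
tool_rot: [-2.441, -1.976, 0.0]
contact_force: [0.6, 0.4, -4.4]
opening: 70.7
grasp_force: 70.0
```

>>> arm_command:
  linear:
    - [0,0,0]
    - [0,0,0]
  roll: [0,0]
  jaw: [0.825,0.825]

```text
clock: 8.57
position: [595.4, -228.3, 247.1]
tool_rot: [-2.441, -1.977, 0.0]
contact_force: [0.1, 0.5, -3.1]
opening: 71.1
grasp_force: 70.0
```

>>> arm_command:
  linear:
    - [0,0,0]
    - [0,0,0]
  roll: [0,0]
  jaw: [0.832,0.832]

```text
clock: 8.73
position: [595.5, -228.2, 247.3]
tool_rot: [2.441, 1.977, 0.0]
contact_force: [-0.1, 0.0, -3.0]
opening: 70.9
grasp_force: 55.1
```

>>> arm_command:
  linear:
    - [0,0,0]
    - [0,0,0]
  roll: [0,0]
  jaw: [0.836,0.836]

```text
clock: 8.9
position: [595.5, -228.1, 247.2]
tool_rot: [2.441, 1.977, 0.0]
contact_force: [-0.8, 0.2, -2.9]
opening: 71.5
grasp_force: 35.1
```

>>> arm_command:
  linear:
    - [0,0,0]
    - [0,0,0]
  roll: [0,0]
  jaw: [0.84,0.84]

```text
clock: 9.07
position: [595.5, -228.1, 247.3]
tool_rot: [2.441, 1.977, 0.0]
contact_force: [-0.1, -0.2, -3.8]
opening: 71.5
grasp_force: 15.3
```

```bash
cat >> h.py <<'E'
def potcheck():
    s=sense(); f=read_camera('wrist')['frame'].astype(int)
    v=f[:,300:345].mean(1); sat=v.max(1)-v.min(1)
    print('torque',s['torque'].round(3),'grip',s['grasp_force'].round(1),s['opening'].round(1),'F',s['contact_force'].round(1),'col greyness rows:',''.join('#' if (sat[i]<12 and v[i].mean()>70) else '.' for i in range(0,480,8)))
E
python3 -c "
from h import *
potcheck()"
```

```text
Traceback (most recent call last):
  File "h.py", line 34, in potcheck
    print('torque',s['torque'].round(3),'grip',s['grasp_force'].round(1),s['opening'].round(1),'F',s['contact_force'].round(1),'col greyness rows:',''.join('#' if (sat[i]<12 and v[i].mean()>70) else '.' for i in range(0,480,8)))
                                               ^^^^^^^^^^^^^^^^^^^^^^
AttributeError: 'float' object has no attribute 'round'
```

>>> arm_command:
  linear:
    - [0,0,0]
    - [0,0,0]
  roll: [0,0]
  jaw: [0.841,0.841]

```text
clock: 9.28
position: [595.5, -228.1, 247.3]
tool_rot: [2.441, 1.977, 0.0]
contact_force: [0.4, 0.4, -4.6]
opening: 71.5
grasp_force: 10.5
```

```bash
python3 -c "
from h import *
potcheck()"
```

```text
Traceback (most recent call last):
  File "h.py", line 34, in potcheck
    print('torque',s['torque'].round(3),'grip',s['grasp_force'].round(1),s['opening'].round(1),'F',s['contact_force'].round(1),'col greyness rows:',''.join('#' if (sat[i]<12 and v[i].mean()>70) else '.' for i in range(0,480,8)))
                                               ^^^^^^^^^^^^^^^^^^^^^^
AttributeError: 'float' object has no attribute 'round'
```

```bash
sed -i "s/s\['grasp_force'\].round(1),s\['opening'\].round(1)/round(s['grasp_force'],1),round(s['opening'],1)/" h.py; python3 -c "
from h import *
potcheck()
C=[read_camera(n)['frame'][:,:,::-1] for n in('scene','wrist')]
s=cv2.resize(C[0][170:320,170:370],(0,0),fx=2,fy=2,interpolation=2); w=cv2.resize(C[1],(400,300))
cv2.imwrite('pics/arc2.png',np.hstack([s,w]))"
```

```text
torque [-0.183  0.02  -0.021] grip 10.5 71.6 F [-0.2 -0.  -4.7] col greyness rows: ###################################################.........
```

View pics/arc2.png

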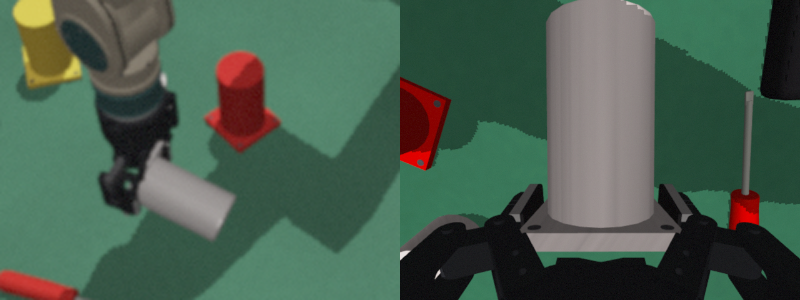

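The pot has begun to swing: in the wrist view the closed end is now lower. I'll keep easing the jaw.

>>> arm_command:
  linear:
    - [0,0,0]
    - [0,0,0]
  roll: [0,0]
  jaw: [0.8415,0.8415]

```text
clock: 9.65
position: [595.5, -228.1, 247.2]
tool_rot: [-2.441, -1.977, 0.0]
contact_force: [0.2, 0.5, -3.3]
opening: 72.1
grasp_force: 7.9
```

```bash
python3 -c "
from h import *
potcheck()"
```

```text
torque [-0.204  0.066 -0.033] grip 7.9 72.1 F [ 0.2  0.5 -3.3] col greyness rows: ###################################################.........
```

>>> arm_command:
  linear:
    - [0,0,0]
    - [0,0,0]
  roll: [0,0]
  jaw: [0.842,0.8415]

```text
clock: 9.87
position: [595.5, -228.1, 247.2]
tool_rot: [-2.441, -1.977, -0.0]
contact_force: [0.2, 0.5, -2.6]
opening: 71.7
grasp_force: 5.4
```

```bash
python3 -c "
from h import *
potcheck()"
```

```text
torque [0.051 0.009 0.01 ] grip 5.4 71.7 F [ 0.2  0.5 -2.6] col greyness rows: .#################################################..........
```

>>> arm_command:
  linear:
    - [0,0,0]
    - [0,0,0]
    - [0,0,0]
  roll: [0,0,0]
  jaw: [0.842,0.8,0.5]

```text
clock: 10.17
position: [595.8, -228.5, 247.7]
tool_rot: [2.44, 1.976, 0.001]
contact_force: [1.0, -0.1, -1.6]
opening: 70.8
grasp_force: 69.6
```

```bash
python3 -c "
from h import *
potcheck();togo(600,-200,100,78)
C=[read_camera(n)['frame'][:,:,::-1] for n in('scene','wrist')]
s=cv2.resize(C[0][170:320,170:370],(0,0),fx=2,fy=2,interpolation=2); w=cv2.resize(C[1],(400,300))
cv2.imwrite('pics/arc3.png',np.hstack([s,w]))"
```

```text
torque [-0.358 -0.07  -0.005] grip 69.6 70.8 F [ 1.  -0.1 -1.6] col greyness rows: ...........#################################................
t 10.22 gp [ 595.8 -228.4   92.7] yaw 78.0 shift [ 0.72 -0.05 -0.18] roll -0.0 shift after roll [ 0.72 -0.05 -0.18] F [ 0.4 -1.8 -2.5] open 71.0 69.6 q [-0.47  0.42 -0.18  0.97 -0.    1.31]
```

View pics/arc3.png

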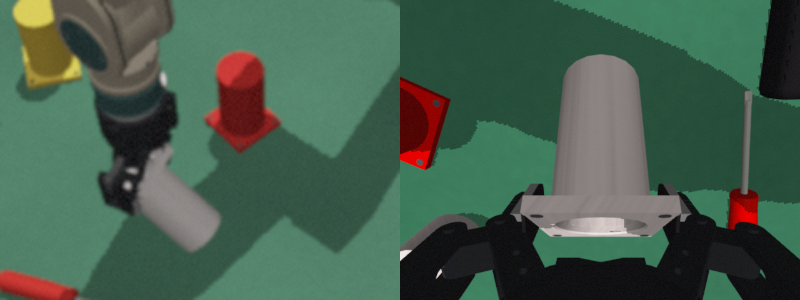

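It is now about 45° with the mouth turning up, and the bottom edge has reached the bench. I'll raise it to free the edge, then ease the grip again.

>>> arm_command:
  linear:
    - [0,0,-0.25]
    - [0,0,-0.25]
    - [0,0,0]
    - [0,0,0]
    - [0,0,0]
    - [0,0,0]
    - [0,0,0]
    - [0,0,0]
    - [0,0,0]
  roll: [0,0,0,0,0,0,0,0,0]
  jaw: [0.5,0.5,0.5,0.8,0.836,0.84,0.8415,0.842,0.842]

```text
clock: 11.07
position: [595.4, -228.0, 266.9]
tool_rot: [-2.441, -1.977, -0.0]
contact_force: [0.7, 0.5, -3.0]
opening: 72.0
grasp_force: 4.5
```

```bash
python3 -c "
from h import *
potcheck()"
```

```text
torque [0.023 0.016 0.009] grip 4.5 72.0 F [ 0.7  0.5 -3. ] col greyness rows: ................##########################......###.........
```

>>> arm_command:
  linear:
    - [0,0,0]
    - [0,0,0]
    - [0,0,0]
  roll: [0,0,0]
  jaw: [0.842,0.842,0.842]

```text
clock: 11.37
position: [595.5, -228.2, 267.2]
tool_rot: [-2.441, -1.977, -0.0]
contact_force: [0.9, -0.5, -3.6]
opening: 72.0
grasp_force: 3.5
```

```bash
python3 -c "
from h import *
potcheck()"
```

```text
torque [ 0.019 -0.     0.033] grip 3.5 72.0 F [ 0.9 -0.5 -3.6] col greyness rows: ..........................###########################.......
```

```bash
cat >> h.py <<'E'
def tilts():
    s=sense(); c=read_camera('wrist'); p=s['position']-[0,0,155]
    a=np.radians(78); e=np.array([np.cos(a),np.sin(a),0]); P=p+[0,0,11]
    for th in (0,10,20,30,40):
        t=np.radians(th); ax=np.sin(t)*e-np.cos(t)*np.array([0,0,1]); la=np.cos(t)*e+np.sin(t)*np.array([0,0,1])
        M=P-4*ax-4*la   # mouth centre
        pts={'flange far':M+36*la,'flange near':M-36*la,'mouth far':M+26*la,'mouth near':M-26*la,'floor far':M+110*ax+30*la}
        print(th,{k:int(proj(c,v)[0,1]) for k,v in pts.items()})
    return c
E
python3 -c "
from h import *
c=tilts(); f=c['frame'].astype(int)[:,300:345].mean(1)
print([(i,*f[i].astype(int)) for i in range(160,480,8)])"
```

```text
0 {'flange far': 262, 'flange near': 453, 'mouth far': 293, 'mouth near': 430, 'floor far': 208}
10 {'flange far': 272, 'flange near': 438, 'mouth far': 301, 'mouth near': 419, 'floor far': 179}
20 {'flange far': 286, 'flange near': 421, 'mouth far': 311, 'mouth near': 407, 'floor far': 149}
30 {'flange far': 304, 'flange near': 405, 'mouth far': 323, 'mouth near': 395, 'floor far': 119}
40 {'flange far': 324, 'flange near': 387, 'mouth far': 337, 'mouth near': 382, 'floor far': 88}
[(160, np.int64(44), np.int64(88), np.int64(67)), (168, np.int64(44), np.int64(88), np.int64(67)), (176, np.int64(44), np.int64(89), np.int64(67)), (184, np.int64(44), np.int64(89), np.int64(67)), (192, np.int64(44), np.int64(89), np.int64(67)), (200, np.int64(48), np.int64(89), np.int64(69)), (208, np.int64(104), np.int64(98), np.int64(98)), (216, np.int64(104), np.int64(98), np.int64(98)), (224, np.int64(104), np.int64(98), np.int64(98)), (232, np.int64(104), np.int64(98), np.int64(97)), (240, np.int64(104), np.int64(99), np.int64(97)), (248, np.int64(104), np.int64(98), np.int64(98)), (256, np.int64(10
[... 706 characters left out ...]
8, np.int64(117), np.int64(110), np.int64(109)), (376, np.int64(117), np.int64(110), np.int64(110)), (384, np.int64(117), np.int64(110), np.int64(109)), (392, np.int64(117), np.int64(110), np.int64(109)), (400, np.int64(111), np.int64(105), np.int64(104)), (408, np.int64(118), np.int64(111), np.int64(110)), (416, np.int64(81), np.int64(77), np.int64(77)), (424, np.int64(17), np.int64(17), np.int64(19)), (432, np.int64(19), np.int64(19), np.int64(20)), (440, np.int64(18), np.int64(18), np.int64(20)), (448, np.int64(19), np.int64(18), np.int64(20)), (456, np.int64(19), np.int64(19), np.int64(21)), (464, np.int64(19), np.int64(18), np.int64(20)), (472, np.int64(19), np.int64(18), np.int64(21))]
```

>>> arm_command:
  linear:
    - [0,0,0]
    - [0,0,0.1]
    - [0,0,0.1]
    - [0,0,0.05]
    - [0,0,0]
  roll: [0,0,0,0,0]
  jaw: [0.84,0.84,0.84,0.84,0.84]

```text
clock: 11.88
position: [596.2, -228.0, 258.6]
tool_rot: [2.44, 1.977, 0.003]
contact_force: [-0.5, 1.4, 3.1]
opening: 71.8
grasp_force: 8.3
```

>>> arm_command:
  linear:
    - [0,0,0.05]
    - [0,0,0.05]
    - [0,0,0.05]
    - [0,0,0]
  roll: [0,0,0,0]
  jaw: [0.84,0.84,0.84,0.84]

```text
clock: 12.22
position: [597.7, -228.2, 255.4]
tool_rot: [2.436, 1.975, 0.009]
contact_force: [0.5, 3.7, 12.6]
opening: 71.7
grasp_force: 10.2
```

```bash
python3 -c "
from h import *
c=tilts(); f=c['frame'].astype(int)[:,300:345].mean((1,2)); print(sense()['position'],sense()['contact_force'],[(i,int(f[i])) for i in range(160,440) if abs(f[i]-f[i-2])>12])"
```

```text
0 {'flange far': 263, 'flange near': 453, 'mouth far': 293, 'mouth near': 430, 'floor far': 209}
10 {'flange far': 273, 'flange near': 438, 'mouth far': 301, 'mouth near': 420, 'floor far': 179}
20 {'flange far': 287, 'flange near': 422, 'mouth far': 312, 'mouth near': 408, 'floor far': 149}
30 {'flange far': 304, 'flange near': 405, 'mouth far': 324, 'mouth near': 395, 'floor far': 119}
40 {'flange far': 324, 'flange near': 388, 'mouth far': 337, 'mouth near': 382, 'floor far': 88}
[ 597.68800727 -228.15718872  255.37410648] [-0.06833427  3.75325063 13.1504504 ] [(204, 84), (205, 89), (283, 126), (284, 157), (285, 166), (310, 135), (311, 117), (312, 108), (416, 78), (417, 59), (418, 38), (419, 23), (420, 19)]
```

>>> arm_command:
  linear:
    - [0,0,0]
    - [0,0,0]
    - [0,0,0]
    - [0,0,0]
    - [0,0,0]
    - [0,0,0]
  roll: [0,0,0,0,0,0]
  jaw: [0.85,0.88,0.95,1,1,1]

```text
clock: 12.77
position: [595.3, -228.2, 250.8]
tool_rot: [-2.441, -1.977, 0.001]
contact_force: [-0.4, -0.2, -0.8]
opening: 85.2
grasp_force: 0.0
```

>>> arm_command:
  linear:
    - [0,0,-0.3]
    - [0,0,-0.5]
    - [0,0,-0.7]
    - [0,0,-0.7]
    - [0,0,-0.5]
    - [0,0,0]
    - [0,0,0]
  roll: [0,0,0,0,0,0,0]
  jaw: [1,1,1,1,1,1,1]

```text
clock: 13.35
position: [596.1, -228.5, 362.0]
tool_rot: [2.438, 1.975, 0.003]
contact_force: [0.4, 0.2, -0.5]
opening: 85.3
grasp_force: 0.0
```

```bash
python3 -c "
from h import *
import pickle
W=read_camera('wrist');S=read_camera('scene');T=read_camera('top');togo(600,-200,100,78)
pickle.dump((W,S,T),open('c2.pkl','wb'))
s=cv2.resize(S['frame'][170:320,170:370,::-1],(0,0),fx=2,fy=2,interpolation=2); w=W['frame'][:,:,::-1][90:390,120:520]
cv2.imwrite('pics/up.png',np.hstack([s,w]))"
```

```text
t 13.5 gp [ 594.9 -227.9  203. ] yaw 78.0 shift [ 0.71 -0.01  2.58] roll 0.0 shift after roll [ 0.71 -0.02  2.58] F [ 0.1  0.5 -1. ] open 85.9 0.0 q [-0.47  0.32 -0.06  1.19  0.    1.31]
```

View pics/up.png

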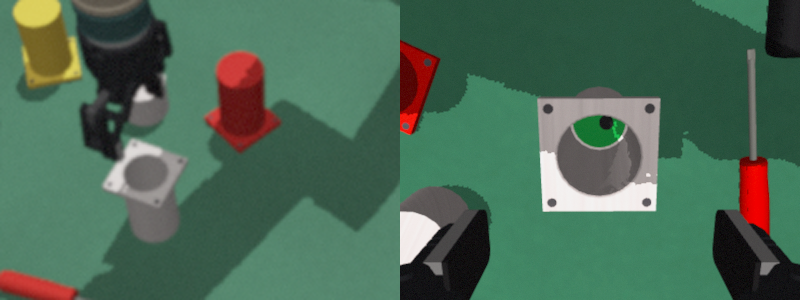

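The pot stands mouth-up, with flange corners in the wrist frame at about (257,188), (380,187), (377,302) and (263,301).

```bash
python3 -c "
from h import *
import pickle
W,S,T=pickle.load(open('c2.pkl','rb'))
a=onplane(W,[[257,188],[380,187],[377,302],[263,301]],110);print(a.round(1),a.mean(0).round(1),np.linalg.norm(np.diff(a,axis=0),axis=1))
d=a[2]-a[1];print(np.degrees(np.arctan2(d[1],d[0])))
s=S; q=lambda x,y:[x/2+170-.3,y/2+170-.3]
b=onplane(s,[q(133,140),q(187,160),q(152,207),q(103,187)],110);print(b.round(1),b.mean(0))
m=a.mean(0);e=np.array([np.cos(np.radians(78)),np.sin(np.radians(78))])
g=m[:2]-20*e;togo(g[0],g[1],97,78)"
```

```text
[[ 568.3 -184.1  110. ]
 [ 638.5 -198.5  110. ]
 [ 624.5 -270.6  110. ]
 [ 553.7 -254.6  110. ]] [ 596.3 -227.   110. ] [71.69322611 73.40493222 72.53207405]
-101.04541181281799
[[ 552.8 -251.8  110. ]
 [ 568.5 -182.6  110. ]
 [ 638.1 -205.5  110. ]
 [ 622.9 -267.1  110. ]] [ 595.57342664 -226.75864195  110.        ]
t 13.5 gp [ 594.9 -227.9  203. ] yaw 78.0 shift [-0.47  0.03  2.65] roll 0.0 shift after roll [-0.47  0.03  2.65] F [ 0.1  0.5 -1. ] open 85.9 0.0 q [-0.47  0.32 -0.06  1.19  0.    1.31]
```

>>> arm_command:
  linear:
    - [-0.25,0.02,0]
    - [-0.25,0.02,0.2]
    - [0,0,0.6]
    - [0,0,0.6]
    - [0,0,0.6]
    - [0,0,0.4]
    - [0,0,0.3]
    - [0,0,0]
    - [0,0,0]
  roll: [0,0,0,0,0,0,0,0,0]
  jaw: [1,1,1,1,1,1,1,1,1]

```text
clock: 14.25
position: [592.4, -248.4, 250.0]
tool_rot: [-2.44, -1.975, 0.002]
contact_force: [0.6, 0.4, 0.6]
opening: 85.5
grasp_force: 0.0
```

>>> arm_command:
  linear:
    - [0,0,0]
    - [0,0,0]
    - [0,0,0]
    - [0,0,0]
    - [0,0,0]
    - [0,0,-0.2]
    - [0,0,-0.3]
    - [0,0,0]
  roll: [0,0,0,0,0,0,0,0]
  jaw: [0.5,0.5,0.5,0.5,0.5,0.5,0.5,0.5]

```text
clock: 14.92
position: [593.5, -248.1, 273.3]
tool_rot: [2.439, 1.976, 0.002]
contact_force: [-0.0, -0.6, -3.0]
opening: 71.0
grasp_force: 69.9
```

```bash
python3 -c "
from h import *
potcheck();togo(472.5,120,112,90)"
```

```text
torque [-0.136 -0.089  0.031] grip 69.9 71.0 F [-0.  -0.6 -3. ] col greyness rows: .....................######.....#################...........
t 14.97 gp [ 593.5 -248.1  117.6] yaw 78.0 shift [ 8.37 -4.87  0.13] roll -2.39 shift after roll [ 9.2  -3.03  0.14] F [ 1.6 -0.1 -4.3] open 70.7 69.9 q [-0.5   0.4  -0.15  1.02  0.    1.28]
```

>>> arm_command:
  linear:
    - [0,0,-0.1]
    - [0,0,-0.1]
    - [0.2,0,0]
    - [0.5,0,0]
    - [0.7,-0.2,0]
    - [0.7,-0.2,0]
    - [0.7,-0.2,0]
    - [0.7,-0.2,0]
    - [0.7,-0.2,0]
    - [0.7,-0.2,0]
  roll: [-0.8,-0.8,-0.79,0,0,0,0,0,0,0]
  jaw: [0.5,0.5,0.5,0.5,0.5,0.5,0.5,0.5,0.5,0.5]

```text
clock: 15.8
position: [544.7, -50.6, 278.8]
tool_rot: [-2.222, -2.22, 0.0]
contact_force: [0.6, 0.2, -3.5]
opening: 70.5
grasp_force: 70.0
```

>>> arm_command:
  linear:
    - [0.7,-0.3,0]
    - [0.7,-0.3,0]
    - [0.7,-0.3,0]
    - [0.6,-0.3,0]
    - [0.5,-0.3,0]
    - [0.4,-0.2,0]
    - [0,0,0]
    - [0,0,0]
  roll: [0,0,0,0,0,0,0,0]
  jaw: [0.5,0.5,0.5,0.5,0.5,0.5,0.5,0.5]

```text
clock: 16.47
position: [476.9, 92.8, 278.9]
tool_rot: [-2.22, -2.223, 0.001]
contact_force: [1.4, -0.1, -4.1]
opening: 70.7
grasp_force: 70.0
```

```bash
python3 -c "
from h import *
potcheck();togo(472.5,124,94,90)"
```

```text
torque [-0.109 -0.041 -0.053] grip 70.0 70.7 F [ 1.4 -0.1 -4.1] col greyness rows: ###..................######.....#################...........
t 16.52 gp [477.5  92.2 124.1] yaw 90.0 shift [ 0.79 -0.13  0.75] roll 0.0 shift after roll [ 0.79 -0.13  0.75] F [-0.2 -0.2 -3.7] open 70.4 70.0 q [ 0.06  0.14 -0.48  0.95 -0.    1.63]
```

>>> arm_command:
  linear:
    - [0.2,-0.06,0]
    - [0.3,-0.07,0]
    - [0.29,0,0]
    - [0,0,0.2]
    - [0,0,0.2]
    - [0,0,0.2]
    - [0,0,0.1]
    - [0,0,0]
    - [0,0,0]
  roll: [0,0,0,0,0,0,0,0,0]
  jaw: [0.5,0.5,0.5,0.5,0.5,0.5,0.5,0.5,0.5]

```text
clock: 17.27
position: [472.7, 123.0, 252.8]
tool_rot: [2.223, 2.219, -0.002]
contact_force: [-6.2, -2.3, 14.1]
opening: 70.7
grasp_force: 71.8
```

```bash
python3 -c "
from h import *
potcheck();togo(472.5,124,94,90)"
```

```text
torque [-0.495  1.352  0.047] grip 71.8 70.7 F [-6.2 -2.3 14.1] col greyness rows: .##################..######.....#################...........
t 17.32 gp [472.6 123.   97.9] yaw 89.9 shift [ 0.03 -0.    0.1 ] roll -0.02 shift after roll [ 0.03 -0.    0.1 ] F [-5.2 -3.  14. ] open 70.9 71.8 q [ 0.12  0.17 -0.51  0.89 -0.    1.69]
```

Run:
```python
from h import *
import pickle
c=pickle.load(open('c0.pkl','rb'))['scene']; f=c['frame']
p=np.array([203.5,-590.6,404.]); a=np.radians(19); n=np.array([np.cos(a),np.sin(a),0]); ty=np.array([np.sin(a),-np.cos(a),0])
g=cv2.cvtColor(f,cv2.COLOR_RGB2GRAY)
ys,xs=np.mgrid[20:100,85:190]; px=np.c_[xs.ravel(),ys.ravel()]
o,d=ray(c,px); t=((p-o)@n)/(d@n); P=o+d*t[:,None]; Y=(P-p)@ty; Z=p[2]-P[:,2]; dark=g[ys,xs].ravel()<48
# draw in tool plane as text: rows Z 40..180 step 6, cols Y -100..100 step 5
for z in range(30,190,6):
    r=''
    for y in range(-100,101,4):
        q=proj(c,p+y*ty-[0,0,z])[0].round().astype(int); r+='#' if g[q[1],q[0]]<48 else '.'
    print('%4d'%z,r)
```

```text
30 ................##################.................
  36 ................#################..................
  42 ................#################..................
  48 ................##################.................
  54 ...............###################.................
  60 ...............####################................
  66 .......###################################.........
  72 ........###...#####################..#.###.........
  78 .......####....###################......##.........
  84 .......###....####################.....####........
  90 ......#####...####################.....####........
  96 ......####..#######################....####........
 102 ......#######################...#####...###........
 108 ......#############..............##########........
 114 ......###########..................#########.......
 120 ........#######....................#####..#........
 126 ..........###......................#.##............
 132 ...........##......................#...............
 138 ..........##.......................#..#............
 144 ...........##......................#..#............
 150 ...........#.......................##..............
 156 ...................................#...............
 162 ...................................................
 168 ...................................................
 174 ...................................................
 180 ...................................................
 186 ...................................................
```

>>> arm_command:
  linear:
    - [0,0,0]
    - [0,0,0]
    - [0,0,0]
    - [0,0,0]
    - [-0.14,0,0]
    - [-0.14,0,0]
    - [0,0,0]
  roll: [0,0,0,0,0,0,0]
  jaw: [0.86,0.92,1,1,1,1,1]

```text
clock: 17.9
position: [472.5, 111.6, 251.0]
tool_rot: [2.223, 2.219, -0.001]
contact_force: [-0.4, 0.2, 0.2]
opening: 85.3
grasp_force: 0.0
```

>>> arm_command:
  linear:
    - [0,0,0]
    - [0,0,0]
    - [0,0,0]
    - [0,0,0]
    - [0,0,0]
    - [0,0,-0.06]
    - [0,0,0]
  roll: [0,0,0,0,0,0,0]
  jaw: [0.7,0.5,0.5,0.5,0.5,0.5,0.5]

```text
clock: 18.48
position: [472.2, 112.5, 253.4]
tool_rot: [-2.222, -2.221, 0.001]
contact_force: [-0.5, -0.2, -3.0]
opening: 70.8
grasp_force: 69.2
```

```bash
python3 -c "
from h import *
potcheck();togo(472.5,138,97,90)
c=read_camera('wrist');f=c['frame'].astype(int)[:,300:345].mean((1,2)); print([(i,int(f[i])) for i in range(0,440) if abs(f[i]-f[i-2])>12])
p=sense()['position']
for off in(22,28,33,38):
    M=np.array([p[0],p[1]+off,113]);print(off,[int(proj(c,M+v)[0,1]) for v in([0,36,0],[0,26,0],[0,-26,0],[0,-36,0])])"
```

```text
torque [-0.077 -0.023 -0.007] grip 69.2 70.8 F [-0.5 -0.2 -3. ] col greyness rows: ############......####.........###############..............
t 18.53 gp [472.2 112.5  98.2] yaw 90.0 shift [0.64 0.01 0.03] roll -0.01 shift after roll [0.64 0.01 0.03] F [ 0.2 -0.1 -3.8] open 70.2 69.1 q [ 0.1   0.17 -0.51  0.89  0.    1.67]
[(0, 147), (1, 147), (24, 160), (34, 195), (35, 224), (36, 225), (90, 185), (91, 126), (92, 80), (93, 64), (94, 45), (95, 30), (96, 29), (105, 54), (106, 79), (107, 87), (140, 149), (141, 209), (142, 225), (143, 225), (173, 210), (174, 193), (175, 175), (176, 149), (177, 110), (178, 76), (179, 59), (180, 56), (240, 83), (241, 94), (242, 114), (243, 120), (245, 100), (246, 84), (247, 77), (332, 96), (333, 112), (334, 120), (362, 104), (363, 58), (364, 52), (416, 39), (417, 31), (418, 21), (419, 14)]
22 [176, 210, 365, 391]
28 [155, 190, 349, 375]
33 [136, 172, 335, 362]
38 [117, 155, 321, 349]
```

>>> arm_command:
  linear:
    - [0.16,0,0]
    - [0.16,0,0]
    - [0.16,0,0]
    - [0.16,0,0]
    - [0,0,0.05]
    - [0,0,0]
    - [0,0,0]
    - [0,0,0]
  roll: [0,0,0,0,0,0,0,0]
  jaw: [0.5,0.5,0.5,0.5,0.5,0.86,0.92,1]

```text
clock: 19.25
position: [472.7, 138.3, 251.9]
tool_rot: [2.222, 2.221, 0.002]
contact_force: [-0.5, -0.4, -0.2]
opening: 85.1
grasp_force: 0.0
```

```bash
python3 -c "
from h import *
togo(472.5,40,97,90)"
```

```text
t 19.25 gp [472.7 138.3  96.9] yaw 90.0 shift [-2.46 -0.   -0.  ] roll -0.01 shift after roll [-2.46 -0.01 -0.  ] F [-0.5 -0.4 -0.2] open 85.1 0.0 q [ 0.15  0.18 -0.5   0.89  0.    1.72]
```

>>> arm_command:
  linear:
    - [-0.2,0,0]
    - [-0.4,0,0]
    - [-0.6,0,0]
    - [-0.6,0,0]
    - [-0.6,0,0]
    - [0,0,0]
    - [0,0,0]
    - [0,0,0]
    - [0,0,0]
    - [0,0,0]
  roll: [0,0,0,0,0,-1,-1,-1,-1,-1]
  jaw: [1,1,1,1,1,1,1,1,1,1]

```text
clock: 20.08
position: [472.1, 41.6, 250.9]
tool_rot: [-1.683, -2.651, 0.001]
contact_force: [0.4, 0.4, -0.9]
opening: 85.9
grasp_force: 0.0
```

>>> arm_command:
  linear:
    - [0,0,0]
    - [0,0,0]
    - [0,0,0]
    - [0,0,0]
    - [0,0,0]
    - [0,0,0]
    - [0,0,0]
    - [0,0,0]
    - [0,0,0]
    - [0,0,0]
  roll: [-1,-1,-1,-1,-1,-1,-1,-1,-1,-1]
  jaw: [1,1,1,1,1,1,1,1,1,1]

```text
clock: 20.92
position: [472.1, 41.7, 250.9]
tool_rot: [-0.404, -3.114, 0.0]
contact_force: [0.4, -0.3, -0.3]
opening: 85.2
grasp_force: 0.0
```

>>> arm_command:
  linear:
    - [0,0,0]
    - [0,0,0]
    - [0,0,0]
    - [0,0,0]
    - [0,0,0]
  roll: [-1,-1,-1,0,0]
  jaw: [1,1,1,1,1]

```text
clock: 21.33
position: [472.2, 41.8, 251.1]
tool_rot: [-0.005, -3.141, -0.0]
contact_force: [0.6, -0.3, -0.4]
opening: 85.4
grasp_force: 0.0
```

Run:
```python
from h import *
togo(472.5,48,10,180)
import pickle
S=read_camera('scene');T=read_camera('top');pickle.dump((S,T),open('c3.pkl','wb'))
# flange corners of the pot in the scene view: bright unsaturated blob near predicted place
for c,n in((S,'s'),(T,'t')):
    print(n,proj(c,[[472.5+a,170.5+b,110] for a,b in((36,36),(36,-36),(-36,-36),(-36,36))]).round(0).tolist())
    u,v=proj(c,[472.5,165,110])[0].astype(int); f=c['frame'].astype(int)[v-22:v+23,u-28:u+29]
    g=f.mean(2); sat=f.max(2)-f.min(2)
    print(u,v);print('\n'.join(''.join(('W' if a>190 else 'g' if a>90 else 'd') if b<22 else '.' for a,b in zip(r,q)) for r,q in zip(g,sat)))
```

```text
t 21.33 gp [472.2  41.8  96.1] yaw 179.8 shift [-0.01  0.15  2.15] roll -0.03 shift after roll [-0.01  0.15  2.15] F [ 0.6 -0.3 -0.4] open 85.4 0.0 q [-0.05  0.15 -0.54  0.88  0.   -0.05]
s [[433.0, 255.0], [402.0, 250.0], [405.0, 226.0], [435.0, 231.0]]
416 240
..dddddddddd..................d.................dddgggggg
...ddddddddd.....................................dddggggg
d..ddddddddd...................d..................dddgggg
dd.ddddddddd...................d...................dddggg
dd...ddddddd....................d..................dddggg
dddd.ddddddddd..................d.................ggggdgg
dddddddddddggggggg...............d...............gggggggg
dddddddddddgWWgggggggg...........dd..............WWWWgggg
ddddddddddggWWWWWWWWWgggggggg....ddd............WWWWWWggg
ddddddddddggWWWWWWWWWWWWWWWWggggggggd........ggWWWWWWWWgg
ddddddddddggWWWWWWWWWWWWWWWWWWWWgggggd......ggWWWWggggggg
ddddddddddggWWWggggggggWWWWWWWWWggggggdd...ggWWWWgggggggg
ddddddddddgggggggggggggggWWWWWWWWgggg...dddggWWWWgggggggg
ddddddddddgggggggggggggggggWWWWWWWWWg.....ggWWWWWgggggggg
dddddggdddggggggggggggggg
[... 3757 characters left out ...]
....
WWWWWWWWWWWgdd......d.....d..............................
WWWWWWWWWWgdd..g....d.....d..............................
WWWWWWWWWgdddd......d.....d..............................
WWWWWWWWggggdd.....gd.....d..............................
WWWWWWgggWWWgdd....gg.....d..............................
gggg.ggWWWWWWgd....g.....gd..............................
......gWWWWWWWg....g.....gd..............................
.......gWWWWWWg....d.....gd..............................
........gWWWWWW....d.....gd..............................
.........gWWWW.....d.....gd..............................
..........gWWg.....d.....dg.g............................
...........gg......d.....dg..............................
```

Run:
```python
from h import *
import pickle
S,T=pickle.load(open('c3.pkl','rb'))
b=lambda c,r:[416-28+c,240-22+r]
a=onplane(S,[b(3.5,29.5),b(34.5,34),b(36,10),b(11,6.8)],110)
print(a.round(1),a.mean(0).round(1))
# hidden left part: fit from right edge
print(onplane(S,[b(5,44),b(26,44)],70).round(1))
W=read_camera('wrist'); cv2.imwrite('pics/w9.png',W['frame'][:,:,::-1])
print(proj(W,[[472,147+d,110] for d in(-36,-26,26,36)]).round(0).tolist(),proj(W,[[472,170+d,110] for d in(-36,-26,26,36)]).round(0).tolist())
```

```text
[[505.3 109.4 110. ]
 [504.2 181.6 110. ]
 [433.1 181.1 110. ]
 [435.  121.  110. ]] [469.4 148.3 110. ]
[[517.8 119.7  70. ]
 [508.3 169.1  70. ]]
[[528.0, 350.0], [559.0, 350.0], [716.0, 349.0], [746.0, 349.0]] [[598.0, 349.0], [628.0, 349.0], [786.0, 349.0], [816.0, 349.0]]
```

>>> arm_command:
  linear:
    - [0.04,-0.3,0]
    - [0.04,-0.3,0]
    - [0,0,0.4]
    - [0,0,0.4]
    - [0,0,0.4]
    - [0,0,0.4]
    - [0,0,0.35]
    - [0,0,0.2]
    - [0,0,0]
    - [0,0,0]
  roll: [0,0,0,0,0,0,0,0,0,0]
  jaw: [1,1,1,1,1,1,1,1,1,1]

```text
clock: 22.32
position: [469.1, 18.1, 165.5]
tool_rot: [-0.002, -3.141, -0.0]
contact_force: [0.6, -0.1, 0.7]
opening: 85.5
grasp_force: 0.0
```

```bash
cat >> h.py <<'E'
def flange():
    "pot flange near side (world +x face edge) in the scene view: bright grey blob's lower edge"
    c=read_camera('scene'); f=c['frame'].astype(int); g=f.mean(2); sat=f.max(2)-f.min(2)
    m=((g>90)&(sat<22)).astype(np.uint8); out=[]
    for x0 in np.arange(95,262,1.0):
        q=proj(c,[[505+dx,x0,z] for dx in(0,1.5) for z in(103,106,109)]).round().astype(int)
        out.append(all(m[v,u] for u,v in q))
    s=''.join('#' if o else '.' for o in out); print('near flange side, y from 95:',s)
E
python3 -c "
from h import *
togo(469.5,40,9,180);flange()"
```

```text
t 22.32 gp [469.1  18.1  10.5] yaw 179.9 shift [-0.01  0.55  0.04] roll -0.01 shift after roll [-0.01  0.55  0.04] F [ 0.6 -0.1  0.7] open 85.5 0.0 q [-0.1   0.27 -0.62  0.68  0.   -0.1 ]
near flange side, y from 95: ................#########################################################...................................................................#################..........
```

>>> arm_command:
  linear:
    - [0,0.3,0]
    - [0,0.15,0]
    - [0,0.15,0]
    - [0,0.15,0]
    - [0,0.15,0]
    - [0,0.15,0]
    - [0,0,0]
  roll: [0,0,0,0,0,0,0]
  jaw: [1,1,1,1,1,1,1]

```text
clock: 22.95
position: [469.8, 60.7, 166.3]
tool_rot: [-0.0, 3.14, -0.0]
contact_force: [1.4, -2.4, 0.3]
opening: 85.5
grasp_force: 1.0
```

```bash
python3 -c "
from h import *
togo(469.5,40,9,180);flange()"
```

```text
t 22.95 gp [469.8  60.7  11.3] yaw -180.0 shift [ 0.01 -0.52  0.06] roll 0.0 shift after roll [ 0.01 -0.52  0.06] F [ 1.4 -2.4  0.3] open 85.5 1.0 q [-0.01  0.27 -0.61  0.68  0.   -0.01]
near flange side, y from 95: .......................................########################################################.............................................#################..........
```

>>> arm_command:
  linear:
    - [0,0.12,0]
    - [0,0.12,0]
    - [0,0.12,0]
    - [0,0.12,0]
    - [0,0.12,0]
    - [0,0.12,0]
    - [0,0,0]
  roll: [0,0,0,0,0,0,0]
  jaw: [1,1,1,1,1,1,1]

```text
clock: 23.58
position: [469.1, 89.7, 165.5]
tool_rot: [0.001, -3.141, -0.001]
contact_force: [0.7, -2.8, 1.2]
opening: 85.2
grasp_force: 1.1
```

```bash
python3 -c "
from h import *
togo(469.5,40,9,180);flange()"
```

```text
t 23.58 gp [469.1  89.7  10.5] yaw -180.0 shift [-0.01 -1.24  0.04] roll 0.0 shift after roll [-0.01 -1.24  0.04] F [ 0.7 -2.8  1.2] open 85.2 1.1 q [ 0.05  0.28 -0.61  0.68  0.    0.05]
near flange side, y from 95: ....................................................................#####################################################...................#################..........
```

>>> arm_command:
  linear:
    - [0,0.12,0]
    - [0,0.12,0]
    - [0,0.12,0]
    - [0,0.12,0]
    - [0,0,0]
  roll: [0,0,0,0,0]
  jaw: [1,1,1,1,1]

```text
clock: 24.05
position: [469.1, 108.9, 165.5]
tool_rot: [0.001, -3.141, -0.002]
contact_force: [0.3, -1.1, 0.6]
opening: 85.4
grasp_force: 0.9
```

```bash
python3 -c "
from h import *
togo(469.5,40,9,180);flange()"
```

```text
t 24.05 gp [469.1 108.9  10.5] yaw -180.0 shift [-0.01 -1.72  0.04] roll 0.0 shift after roll [-0.01 -1.72  0.04] F [ 0.3 -1.1  0.6] open 85.4 0.9 q [ 0.09  0.29 -0.6   0.69  0.    0.09]
near flange side, y from 95: ......................................................................................#..######################################################################........
```

>>> arm_command:
  linear:
    - [0,0.06,0]
    - [0,0.06,0]
    - [0,0,0]
  roll: [0,0,0]
  jaw: [1,1,1]

```text
clock: 24.35
position: [469.3, 113.1, 165.7]
tool_rot: [-0.001, -3.142, -0.0]
contact_force: [0.8, -2.8, 1.6]
opening: 85.9
grasp_force: 1.4
```

```bash
python3 -c "
from h import *
togo(469.5,40,9,180);flange()"
```

```text
t 24.35 gp [469.3 113.1  10.7] yaw 180.0 shift [-0.01 -1.83  0.04] roll -0.01 shift after roll [-0.01 -1.83  0.04] F [ 0.8 -2.8  1.6] open 85.9 1.4 q [ 0.1   0.29 -0.59  0.69  0.    0.1 ]
near flange side, y from 95: ...........................................................................................######################################################################......
```

>>> arm_command:
  linear:
    - [0,0.06,0]
    - [0,0,0]
  roll: [0,0]
  jaw: [1,1]

```text
clock: 24.57
position: [469.3, 115.4, 165.7]
tool_rot: [0.001, 3.141, 0.0]
contact_force: [-0.0, -4.2, 1.0]
opening: 85.8
grasp_force: 1.6
```

>>> arm_command:
  linear:
    - [0,0.04,0]
    - [0,0,0]
  roll: [0,0]
  jaw: [1,1]

```text
clock: 24.73
position: [469.4, 116.9, 165.7]
tool_rot: [0.001, 3.141, 0.0]
contact_force: [0.0, -3.5, 1.7]
opening: 85.8
grasp_force: 1.8
```

>>> arm_command:
  linear:
    - [0,0.03,0]
    - [0,0,0]
  roll: [0,0]
  jaw: [1,1]

```text
clock: 24.9
position: [469.4, 118.1, 165.7]
tool_rot: [0.001, 3.141, -0.0]
contact_force: [1.1, -3.8, 1.7]
opening: 85.4
grasp_force: 2.1
```

```bash
python3 -c "
from h import *
togo(469.5,40,9,180);flange()"
```

```text
t 24.9 gp [469.4 118.1  10.7] yaw 180.0 shift [-0.   -1.95  0.04] roll -0.01 shift after roll [-0.   -1.95  0.04] F [ 1.1 -3.8  1.7] open 85.4 2.1 q [ 0.11  0.29 -0.59  0.69 -0.    0.11]
near flange side, y from 95: ..................................................................................................################################################################.....
```

>>> arm_command:
  linear:
    - [0,-0.1,0]
    - [0,-0.2,0]
    - [0,0,0]
  roll: [0,0,0]
  jaw: [1,1,1]

```text
clock: 25.2
position: [468.9, 105.4, 165.3]
tool_rot: [-0.002, -3.14, -0.001]
contact_force: [-0.6, 0.5, -0.3]
opening: 85.2
grasp_force: 0.0
```

Run:
```python
from h import *
togo(469.5,40,9,180);flange()
c=read_camera('scene'); f=c['frame'].astype(int)
print(proj(c,[[472.5,225,110],[508.5,189,110],[508.5,261,110],[502.5,195,0],[502,225,0]]).round(1).tolist())
u,v=proj(c,[480,212,70])[0].astype(int); u-=4;f=f[v-30:v+36,u-30:u+40]
g=f.mean(2); sat=f.max(2)-f.min(2); print(u-30,v-30)
print('\n'.join(''.join(('W' if a>190 else 'g' if a>130 else '+' if a>85 else 'd') if b<22 else '.' for a,b in zip(r,q)) for r,q in zip(g,sat)))
```

```text
t 25.2 gp [468.9 105.4  10.3] yaw 179.9 shift [-0.02 -1.63  0.03] roll -0.01 shift after roll [-0.02 -1.63  0.03] F [-0.6  0.5 -0.3] open 85.2 0.0 q [ 0.09  0.29 -0.6   0.69  0.    0.09]
near flange side, y from 95: .............................................................................................#####################################################################.....
[[441.8, 244.0], [425.6, 254.0], [456.9, 258.9], [419.6, 277.1], [431.6, 278.8]]
398 225
dddddddddddddd.........dd..............WWWWgg++++++ggg++++++++++++++++
dddddddddddddd..........dd............WWWWWWgg++++++ggg+++++++++++++++
dddddddddddddd...........dd........ggWWWWWWWWgg++++++ggg++++++++++++++
ddddddddddddd..............d++++++ggWWWWggggggg+dd++++ggg+++++++++++++
ddddddddddddd..............+gggggggWWWWgggggg+++ddd++++ggg++++++++++++
ddddddddddddd..............+ggggggWWWWWgggggg+++++d+++++ggg+++++++++gg
ddddddddddddd..............+ggggggWWWWWggggg+++++++dd++++gg++++++ggggg
dddddddddddd................gWWgggWWWWgggggg+++++++dd+++++gg++++gggggg
dddddddddddd................gWWgggWWWWgggggg+d++++++dd++++g
[... 3358 characters left out ...]
.........................dd++++++ddddddd.................+++g
.................................dddd++++dddddd...................+++g
.................................dddddddddddd.....................+++g
................................ddddddddddddd.....................+++g
.................................dddddddddd.......................d++g
.................................dddddddd.........................d++g
..................................ddddd...........................d++g
...................................ddd............................+++g
..................................................................d++g
..................................................................d++g
```

>>> arm_command:
  linear:
    - [0,-0.4,0]
    - [0,-0.4,0]
    - [0,-0.4,0]
    - [0,0,0]
    - [0,0,0]
    - [0,0,0]
    - [0,0,0]
    - [0,0,0]
    - [0,0,0]
    - [0,0,0]
  roll: [0,0,0,1,1,1,1,1,1,1]
  jaw: [1,1,1,1,1,1,1,1,1,1]

```text
clock: 26.13
position: [469.2, 58.2, 165.5]
tool_rot: [-0.952, -2.993, -0.001]
contact_force: [0.2, 0.1, -0.2]
opening: 85.2
grasp_force: 0.0
```

>>> arm_command:
  linear:
    - [0,0,0]
    - [0,0,0]
    - [0,0,0]
  roll: [1,1,0]
  jaw: [1,1,1]

```text
clock: 26.38
position: [469.2, 58.2, 165.5]
tool_rot: [-1.205, -2.901, -0.001]
contact_force: [0.6, -0.5, -0.6]
opening: 85.5
grasp_force: 0.0
```

```bash
python3 -c "
from h import *
import pickle
T=pickle.load(open('c0.pkl','rb'))['top'];print(onplane(T,[[215,320]],24))
togo(470-90,222-90,8.5,135);flange()"
```

```text
[[311.49814303 219.32832375  24.        ]]
t 26.38 gp [469.2  58.2  10.5] yaw 134.9 shift [ 2.88 -0.28  0.05] roll -0.02 shift after roll [ 2.88 -0.27  0.05] F [ 0.6 -0.5 -0.6] open 85.5 0.0 q [-0.01  0.27 -0.62  0.68  0.    0.77]
near flange side, y from 95: ....####.....................................................................................#####################################################################.....
```

>>> arm_command:
  linear:
    - [0.4,-0.28,0.04]
    - [0.5,0,0]
    - [0.5,0,0]
    - [0.5,0,0]
    - [0.5,0,0]
    - [0.48,0,0]
    - [0,0,0]
    - [0,0.15,0]
    - [0,0.15,0]
    - [0,0,0]
  roll: [0,0,0,0,0,0,0,0,0,0]
  jaw: [1,1,1,1,1,1,1,1,1,1]

```text
clock: 27.27
position: [390.9, 140.5, 164.6]
tool_rot: [1.201, 2.9, 0.003]
contact_force: [1.0, -0.1, -1.4]
opening: 85.8
grasp_force: 0.0
```

```bash
python3 -c "
from h import *
togo(472.5-76,224.8-76,8.5,135);flange()"
```

```text
t 27.27 gp [390.9 140.5   9.6] yaw 135.0 shift [0.05 0.25 0.03] roll -0.0 shift after roll [0.05 0.25 0.03] F [ 1.  -0.1 -1.4] open 85.8 0.0 q [ 0.19  0.19 -0.74  0.64  0.    0.97]
near flange side, y from 95: ..............................................................................................#########################################################################
```

>>> arm_command:
  linear:
    - [0,0.06,0]
    - [0,0.06,0]
    - [0,0,0]
  roll: [0,0,0]
  jaw: [1,1,1]

```text
clock: 27.57
position: [392.6, 143.5, 164.1]
tool_rot: [1.204, 2.901, 0.001]
contact_force: [-0.1, -0.2, -0.2]
opening: 85.2
grasp_force: 0.0
```

>>> arm_command:
  linear:
    - [0,0.06,0]
    - [0,0,0]
  roll: [0,0]
  jaw: [1,1]

```text
clock: 27.73
position: [393.9, 145.3, 164.0]
tool_rot: [1.203, 2.902, 0.001]
contact_force: [0.1, 0.2, -1.6]
opening: 85.3
grasp_force: 0.0
```

```bash
python3 -c "
from h import *
togo(472.5-76,224.8-76,8.5,135);flange()"
```

```text
t 27.73 gp [393.9 145.3   9. ] yaw 135.0 shift [0.02 0.11 0.01] roll -0.01 shift after roll [0.02 0.11 0.01] F [ 0.1  0.2 -1.6] open 85.3 0.0 q [ 0.2   0.2  -0.73  0.64  0.    0.99]
near flange side, y from 95: ...............................................................................................########################################################################
```

>>> arm_command:
  linear:
    - [0,0.05,0]
    - [0,0,0]
  roll: [0,0]
  jaw: [1,1]

```text
clock: 27.95
position: [395.2, 146.8, 164.0]
tool_rot: [1.203, 2.902, 0.001]
contact_force: [1.0, 1.2, -2.2]
opening: 85.5
grasp_force: 0.0
```

>>> arm_command:
  linear:
    - [0,0.05,0]
    - [0,0,0]
  roll: [0,0]
  jaw: [1,1]

```text
clock: 28.12
position: [396.6, 148.2, 164.1]
tool_rot: [1.203, 2.902, 0.0]
contact_force: [0.3, 0.3, -1.3]
opening: 85.5
grasp_force: 0.0
```

>>> arm_command:
  linear:
    - [0,0.05,0]
    - [0,0,0]
  roll: [0,0]
  jaw: [1,1]

```text
clock: 28.28
position: [398.1, 149.6, 164.2]
tool_rot: [1.203, 2.902, 0.001]
contact_force: [-0.0, -0.6, -0.5]
opening: 85.3
grasp_force: 0.0
```

```bash
python3 -c "
from h import *
togo(472.5-76,224.8-76,8.5,135);flange()"
```

```text
t 28.28 gp [398.1 149.6   9.2] yaw 135.0 shift [ 0.01 -0.04  0.02] roll -0.01 shift after roll [ 0.01 -0.04  0.02] F [-0.  -0.6 -0.5] open 85.3 0.0 q [ 0.21  0.21 -0.72  0.65  0.    0.99]
near flange side, y from 95: ...............................................................................................########################################################################
```

>>> arm_command:
  linear:
    - [0,0.04,0]
    - [0,0,0]
  roll: [0,0]
  jaw: [1,1]

```text
clock: 28.5
position: [398.9, 150.5, 164.0]
tool_rot: [-1.203, -2.902, 0.001]
contact_force: [-2.0, -0.9, -0.2]
opening: 85.6
grasp_force: 0.6
```

>>> arm_command:
  linear:
    - [0,0.04,0]
    - [0,0,0]
  roll: [0,0]
  jaw: [1,1]

```text
clock: 28.67
position: [399.8, 151.5, 164.1]
tool_rot: [-1.204, -2.902, 0.002]
contact_force: [-3.2, -3.1, 1.4]
opening: 85.6
grasp_force: 1.9
```

>>> arm_command:
  linear:
    - [0,0.04,0]
    - [0,0,0]
  roll: [0,0]
  jaw: [1,1]

```text
clock: 28.83
position: [401.2, 152.7, 164.1]
tool_rot: [1.204, 2.902, -0.001]
contact_force: [-3.0, -3.8, 2.2]
opening: 85.5
grasp_force: 2.2
```

```bash
python3 -c "
from h import *
togo(472.5-76,224.8-76,8.5,135);flange()"
```

```text
t 28.83 gp [401.2 152.7   9.1] yaw 134.9 shift [ 0.01 -0.15  0.02] roll -0.01 shift after roll [ 0.01 -0.15  0.02] F [-3.  -3.8  2.2] open 85.5 2.2 q [ 0.21  0.21 -0.71  0.65 -0.    1.  ]
near flange side, y from 95: ...................................................................................................####################################################################
```

>>> arm_command:
  linear:
    - [0,-0.15,0]
    - [0,-0.5,0]
    - [-0.5,0,0]
    - [-0.5,0,0]
    - [-0.5,0,0]
    - [-0.5,0,0]
    - [-0.5,0,0]
    - [-0.45,0,0]
    - [0,0,0]
  roll: [0,0,0,0,0,0,0,0,0]
  jaw: [1,1,1,1,1,1,1,1,1]

```text
clock: 29.63
position: [469.9, 49.3, 165.0]
tool_rot: [1.204, 2.895, 0.004]
contact_force: [1.1, -0.1, 0.4]
opening: 85.5
grasp_force: 0.0
```

>>> arm_command:
  linear:
    - [0,0,0]
    - [0,0,0]
    - [0,0,0]
    - [0,0,0]
    - [0,0,0]
    - [0,0,0]
    - [0,0,0]
    - [0,0,0]
    - [0,0,0]
    - [0,0,0]
  roll: [-1,-1,-1,-1,-1,-1,-1,-1,-1,0]
  jaw: [1,1,1,1,1,1,1,1,1,1]

```text
clock: 30.47
position: [465.6, 51.5, 164.0]
tool_rot: [-0.002, 3.141, 0.002]
contact_force: [0.1, -0.5, -0.4]
opening: 85.4
grasp_force: 0.0
```

```bash
python3 -c "
from h import *
togo(473,111,8,180);flange()"
```

```text
t 30.47 gp [465.6  51.5   9. ] yaw -179.9 shift [-0.19  1.49  0.03] roll 0.02 shift after roll [-0.18  1.49  0.03] F [ 0.1 -0.5 -0.4] open 85.4 0.0 q [-0.03  0.27 -0.63  0.67  0.   -0.03]
near flange side, y from 95: .........................................................................................######################################################################........
```

>>> arm_command:
  linear:
    - [-0.18,0.2,0.02]
    - [0,0.4,0]
    - [0,0.4,0]
    - [0,0.3,0]
    - [0,0.12,0]
    - [0,0,0]
    - [0,0,0]
  roll: [0,0,0,0,0,0,0]
  jaw: [1,1,1,1,1,1,1]

```text
clock: 31.1
position: [473.4, 108.0, 163.2]
tool_rot: [-0.0, -3.142, 0.001]
contact_force: [-0.3, -0.5, -0.6]
opening: 85.6
grasp_force: 0.0
```

>>> arm_command:
  linear:
    - [0,0.04,0]
    - [0,0,0]
  roll: [0,0]
  jaw: [1,1]

```text
clock: 31.27
position: [473.4, 109.1, 163.2]
tool_rot: [-0.002, -3.142, 0.0]
contact_force: [-0.6, 0.2, -0.1]
opening: 85.2
grasp_force: 0.0
```

>>> arm_command:
  linear:
    - [0,0.04,0]
    - [0,0,0]
  roll: [0,0]
  jaw: [1,1]

```text
clock: 31.43
position: [473.4, 110.7, 163.2]
tool_rot: [0.002, 3.142, 0.0]
contact_force: [0.7, -0.0, 0.2]
opening: 85.8
grasp_force: 0.0
```

>>> arm_command:
  linear:
    - [0,0.04,0]
    - [0,0,0]
  roll: [0,0]
  jaw: [1,1]

```text
clock: 31.6
position: [473.4, 112.5, 163.2]
tool_rot: [0.002, 3.142, 0.0]
contact_force: [-0.5, -0.5, 0.3]
opening: 85.2
grasp_force: 0.0
```

```bash
python3 -c "
from h import *
togo(473,116,8,180);flange()"
```

```text
t 31.6 gp [473.4 112.5   8.2] yaw 179.9 shift [0.01 0.09 0.01] roll -0.01 shift after roll [0.01 0.09 0.01] F [-0.5 -0.5  0.3] open 85.2 0.0 q [ 0.1   0.3  -0.59  0.68  0.    0.1 ]
near flange side, y from 95: ...........................................................................................####################################################################........
```

>>> arm_command:
  linear:
    - [0,0.04,0]
    - [0,0,0]
  roll: [0,0]
  jaw: [1,1]

```text
clock: 31.82
position: [473.4, 114.1, 163.3]
tool_rot: [-0.001, -3.142, 0.001]
contact_force: [-0.0, -1.7, -0.7]
opening: 85.1
grasp_force: 0.3
```

>>> arm_command:
  linear:
    - [0,0.04,0]
    - [0,0,0]
  roll: [0,0]
  jaw: [1,1]

```text
clock: 31.98
position: [474.0, 115.5, 163.6]
tool_rot: [0.002, 3.14, -0.002]
contact_force: [1.1, -3.9, 0.9]
opening: 85.2
grasp_force: 0.9
```

>>> arm_command:
  linear:
    - [0,0.03,0]
    - [0,0,0]
  roll: [0,0]
  jaw: [1,1]

```text
clock: 32.15
position: [474.6, 116.5, 163.9]
tool_rot: [0.003, 3.138, -0.003]
contact_force: [1.8, -6.0, 1.6]
opening: 85.3
grasp_force: 1.2
```

```bash
python3 -c "
from h import *
togo(473,116,8,180);flange()"
```

```text
t 32.15 gp [474.6 116.5   8.9] yaw 179.9 shift [ 0.04 -0.01  0.02] roll -0.02 shift after roll [ 0.04 -0.01  0.02] F [ 1.8 -6.   1.6] open 85.3 1.2 q [ 0.11  0.3  -0.58  0.68 -0.    0.11]
near flange side, y from 95: ...............................................................................................##############################################################..........
```

Force climbs stiffly to 6 N with no further travel, so the pot is seated. I'll withdraw, then check it with the wrist camera from the front.

>>> arm_command:
  linear:
    - [0,-0.1,0]
    - [0,-0.4,0]
    - [0,-0.6,0]
    - [0,-0.6,-0.3]
    - [0,0,-0.6]
    - [0,0,-0.8]
    - [0,0,-0.8]
    - [0,0,-0.8]
    - [0,0,-0.8]
    - [0,0,0]
  roll: [0,0,0,0,1,1,1,1,1,1]
  jaw: [1,1,1,1,1,1,0,0,0,0]

```text
clock: 33.03
position: [475.9, 49.1, 333.8]
tool_rot: [0.817, 3.022, 0.007]
contact_force: [1.7, 0.7, 0.5]
opening: 38.8
grasp_force: 0.0
```

>>> arm_command:
  linear:
    - [0,0,0]
    - [0,0,0]
    - [0,0,0]
    - [0,0,0]
    - [0,0,0]
    - [0,0,0]
    - [0,0,0]
    - [0,0,0]
    - [0,0,0]
    - [0,0,0]
  roll: [1,1,1,1,1,1,1,1,1,1]
  jaw: [0,0,0,0,0,0,0,0,0,0]

```text
clock: 33.87
position: [472.9, 49.2, 326.8]
tool_rot: [-2.024, -2.4, -0.001]
contact_force: [-0.4, 0.3, 0.4]
opening: -0.2
grasp_force: 0.0
```

>>> arm_command:
  linear:
    - [0,0,0]
    - [0,0,0]
    - [0,0,0]
  roll: [1,1,0]
  jaw: [0,0,0]

```text
clock: 34.12
position: [472.9, 49.2, 326.8]
tool_rot: [-2.222, -2.218, -0.0]
contact_force: [-1.0, -0.6, 0.4]
opening: 0.1
grasp_force: 0.0
```

Run:
```python
from h import *
import pickle
togo(472.5,40,200,90);flange()
W=read_camera('wrist');S=read_camera('scene');T=read_camera('top');pickle.dump((W,S,T),open('c4.pkl','wb'))
E=[(508.5,188.8,110),(436.5,188.8,110),(423,218,30),(522,218,30),(472.5,194.8,0)]
for c in(W,S,T): print(proj(c,E).round(0).tolist())
s=cv2.resize(S['frame'][205:305,380:500,::-1],(0,0),fx=3,fy=3,interpolation=2); w=W['frame'][:300,120:560,::-1]
cv2.imwrite('pics/home.png',np.hstack([s,w]));print(s.shape,w.shape)
```

```text
t 34.12 gp [472.9  49.2 171.8] yaw 89.9 shift [-0.23 -0.01 -0.7 ] roll -0.02 shift after roll [-0.23 -0.01 -0.7 ] F [-1.  -0.6  0.4] open 0.1 0.0 q [-0.03  0.07 -0.45  1.05  0.    1.54]
near flange side, y from 95: ..........................................................................................#####################################################################........
[[407.0, -40.0], [235.0, -40.0], [239.0, -39.0], [403.0, -39.0], [321.0, 18.0]]
[[426.0, 254.0], [427.0, 230.0], [433.0, 246.0], [431.0, 279.0], [420.0, 267.0]]
[[218.0, 245.0], [218.0, 274.0], [215.0, 278.0], [215.0, 240.0], [226.0, 259.0]]
(300, 360, 3) (300, 440, 3)
```

View pics/home.png

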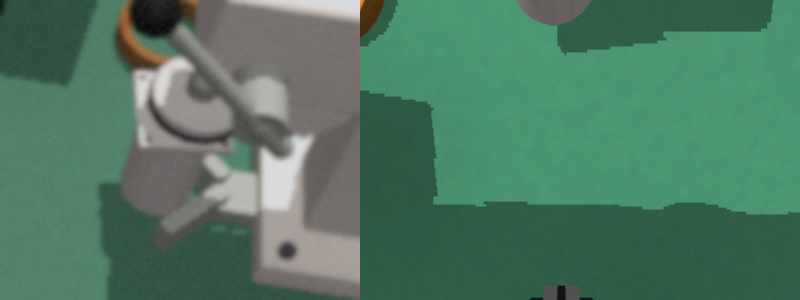

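Scene: the pot is upright under the seal plate, with its body at crop (160,180) beside the near jaw. The wrist view shows the body's front base at about px (315,25), predicted (321,18). That could mean it is a few mm short, so I'll measure it numerically.

Run:
```python
from h import *
import pickle
W,S,T=pickle.load(open('c4.pkl','rb'))
f=S['frame'].astype(int); g=f.mean(2); sat=f.max(2)-f.min(2)
for v in (258,262,266,268,270): print(v,' '.join('%d%s'%(g[v,u],'.' if sat[v,u]>=22 else '') for u in range(416,456)))
th=np.linspace(0,2*np.pi,720)
def sil(cx,cy,v):
    z=np.linspace(0,100,200); P=np.array([[cx+30*np.cos(t),cy+30*np.sin(t),zz] for t in th[::4] for zz in z]); q=proj(S,P)
    m=abs(q[:,1]-v)<0.5; return q[m,0].min().round(1),q[m,0].max().round(1)
for c in((472.5,224.8),(469.5,221.5),(472.5,219)): print(c,[sil(*c,v) for v in(258,262,266)], 'bottom',proj(S,[[c[0]+30*np.cos(t),c[1]+30*np.sin(t),0] for t in th])[:,1].max().round(1))
# wrist: fit circle of pot base front
w=W['frame'].astype(int); ws=w.max(2)-w.min(2); m=(ws<14)&(w.mean(2)>70)
pts=[]
for u in range(285,350):
    r=np.where(m[:60,u])[0]
    if len(r) and r.max()<40: pts.append((u,r.max()+.5))
X=onplane(W,pts,0); A=np.c_[2*X[:,:2],np.ones(len(X))]
from scipy.optimize import least_squares
r=least_squares(lambda c:np.hypot(X[:,0]-c[0],X[:,1]-c[1])-30,[472,222],loss='soft_l1');print('wrist base circle centre',r.x.round(1),'rms',np.sqrt((r.fun**2).mean()).round(2),len(X))
# wrist bias reference: jaw features not visible; jaws in scene (z=30)
print('jaw tips scene z30 px->world',onplane(S,[[380+160/3,205+243/3],[380+205/3,205+158/3],[380+252/3,205+180/3]],30).round(1))
```

```text
258 109. 108. 105. 110. 107. 104. 94 93 94 96 98 98 98 100 101 101 103 102 104 102 103 103 104 104 105 103 103 103 102 100 98 116 153 174 180 179 172 154 132. 114.
262 109. 108. 109. 106. 100. 94 94 94 97 96 99 101 100 100 102 103 105 101 102 101 103 105 104 104 103 103 102 101 98 96 89 84 79 95 127 156 173 180 178 171
266 78. 74. 77. 81. 85 94 98 97 99 99 99 102 102 103 104 102 102 104 102 104 103 102 103 103 101 101 100 97 88 83 77 78 80 87 109 130 144 151 162 174
268 69. 69. 68. 73. 81 92 97 99 100 97 100 102 103 102 102 103 101 102 103 104 104 104 103 100 102 99 96 96 85 72. 75. 93 124 154 169 177 178 181 182 180
270 70. 69. 71. 67. 72. 82 93 97 101 101 100 104 102 103 103 101 102 104 104 103 104 104 102 100 98 96 100 103. 101. 99. 103 120 146 162 164 166 172 174 167 160
(472.5, 224.8) [(np.float64(423.0), np.float64(450.2)), (np.float64(421.6), np.float64(448.5)), (np.float64(420.4), np.float64(446.8))] bottom 279.2
(469.5, 221.5) [(np.float64(421.3), np.float64(448.4)), (np.float64(420.0), np.float64(446.7)), (np.float64(419.0), np.float64(445.0))] bottom 278.0
(472.5, 219) [(np.float64(420.5), np.float64(447.6)), (np.float64(419.2), np.float64(446.0)), (np.float64(418.0), np.float64(444.3))] bottom 278.8
wrist base circle centre [466.9 220.9] rms 0.23 65
jaw tips scene z30 px->world [[541.  224.8  30. ]
 [451.2 258.2  30. ]
 [465.9 297.3  30. ]]
```

>>> arm_command:
  linear:
    - [0.3,0,0]
    - [0.4,0,0]
    - [0.4,0,0]
    - [0.4,0,0]
    - [0,0,0]
  roll: [0,0,0,0,0]
  jaw: [0,0,0,0,0]

```text
clock: 34.73
position: [473.3, 110.7, 327.3]
tool_rot: [-2.217, -2.224, -0.002]
contact_force: [-0.1, -1.2, 0.7]
opening: -0.1
grasp_force: 0.0
```

Run:
```python
from h import *
import pickle
togo(472.5,110,172,90)
W=read_camera('wrist');pickle.dump(W,open('c5.pkl','wb'))
print(proj(W,[(508.5,188.8,110),(436.5,188.8,110),(423,218,30),(522,218,30),(472.5,194.8,0),(472.5,187,128)]).round(0).tolist())
w=W['frame'].astype(int); g=w.mean(2); s=w.max(2)-w.min(2)
for v in range(0,150,4): print('%3d'%v,''.join(('.' if s[v,u]>=16 else 'W' if g[v,u]>185 else 'g' if g[v,u]>125 else '+' if g[v,u]>70 else 'd') for u in range(150,500,3)))
```

```text
t 34.73 gp [473.3 110.7 172.3] yaw 90.2 shift [-0.02 -0.02  0.01] roll 0.03 shift after roll [-0.02 -0.02  0.01] F [-0.1 -1.2  0.7] open -0.1 0.0 q [ 0.1   0.09 -0.43  1.06  0.    1.66]
[[397.0, 114.0], [243.0, 114.0], [244.0, 71.0], [397.0, 72.0], [320.0, 111.0], [320.0, 117.0]]
  0 ..+++++++++++++++++++++++++++++++++++++++++++++++++++++++++++++++++++++++++++++++++++++++++++++++++++++++++++++......
  4 ........................WWWWWWWWWWWWWgggggg+dddd+d++gggggggg++++++++dgggWWggggggggggggggg+...........................
  8 ........................WWWWWWWWWWWWWggggggggddd+dd+++d+++++++++d+++gWWWWWggggggggggggggg+...........................
 12 ........................WWWWWWWWWWWWWggggggggg+dd++++++dd++d+++++++ggWWWWWggggggggggggggg............................
 16 ........................WWWWWWWWWWWWWgggggWgggWddd+++++d++d+++++++gggggWggggggggggggggggg............................
 20 ........................WWWWWWWWWWWWWgggggggggWgd+dd++d+d++++++++ggggWgWgWggggggggggggggg............................
 24 .........................WWWWWWWWWWWWgggggggWgWWgdd++d++++++++++gWgggWWWWWgggWggggg
[... 3116 characters left out ...]
....WWWWWWWWWWWWW.........................................................................
132 ...............................WW....................................................................................
136 .....................................................................................................................
140 .....................................................................................................................
144 .....................................................................................................................
148 .....................................................................................................................
```

The wrist view shows that the seal disc's centre and the flange's centre differ. The pot sits about 4.6 mm to -x and 6 mm short in y, yawed about 7°, so it rocked back as I retracted. I'll push again along the -x face, lower, and relax slowly.

>>> arm_command:
  linear:
    - [-0.6,0,0]
    - [-0.6,0,0]
    - [-0.6,0,0.3]
    - [0,0,0.6]
    - [0,0,0.7]
    - [0,0,0.7]
    - [0,0,0.7]
    - [0,0,0.5]
    - [0,0,0]
    - [0,0,0]
  roll: [0,-1,-1,-1,-1,-1,-1,-1,-1,-1]
  jaw: [1,1,1,1,1,1,1,1,1,1]

```text
clock: 35.62
position: [474.1, 36.3, 185.3]
tool_rot: [-1.196, -2.901, 0.003]
contact_force: [0.2, 0.5, 0.3]
opening: 85.4
grasp_force: 0.0
```

```bash
python3 -c "
from h import *
togo(384,138,7.5,135)"
```

```text
t 35.62 gp [474.1  36.3  30.3] yaw 135.2 shift [3.39 0.22 0.58] roll 0.04 shift after roll [3.39 0.21 0.57] F [0.2 0.5 0.3] open 85.4 0.0 q [-0.06  0.25 -0.59  0.73 -0.    0.72]
```

>>> arm_command:
  linear:
    - [0.5,0,0.1]
    - [0.6,0,0.1]
    - [0.6,0,0.1]
    - [0.6,0,0.1]
    - [0.6,0,0.17]
    - [0.49,0,0]
    - [0,0.2,0]
    - [0,0,0]
  roll: [0,0,0,0,0,0,0,0]
  jaw: [1,1,1,1,1,1,1,1]

```text
clock: 36.28
position: [385.5, 139.0, 164.5]
tool_rot: [1.2, 2.902, 0.0]
contact_force: [0.4, -0.6, -0.5]
opening: 85.4
grasp_force: 0.0
```

>>> arm_command:
  linear:
    - [0,0.1,0]
    - [0,0.1,0]
    - [0,0,0]
  roll: [0,0,0]
  jaw: [1,1,1]

```text
clock: 36.53
position: [392.8, 144.3, 164.9]
tool_rot: [1.204, 2.9, 0.002]
contact_force: [-0.3, -0.1, -0.6]
opening: 85.5
grasp_force: 0.0
```

>>> arm_command:
  linear:
    - [0,0.05,0]
    - [0,0.05,0]
    - [0,0,0]
  roll: [0,0,0]
  jaw: [1,1,1]

```text
clock: 36.78
position: [394.4, 147.1, 164.4]
tool_rot: [1.204, 2.902, 0.001]
contact_force: [0.2, 0.3, -2.4]
opening: 85.3
grasp_force: 0.0
```

```bash
python3 -c "
from h import *
togo(472.5-75,226-75,7.5,135);flange()"
```

```text
t 36.78 gp [394.4 147.1   9.4] yaw 134.9 shift [0.01 0.12 0.05] roll -0.01 shift after roll [0.01 0.12 0.05] F [ 0.2  0.3 -2.4] open 85.3 0.0 q [ 0.2   0.2  -0.72  0.65  0.    0.99]
near flange side, y from 95: .............................................................................................##########################################################################
```

>>> arm_command:
  linear:
    - [0,-0.1,0]
    - [0,-0.15,0]
    - [0,0,0.06]
    - [0,0,0]
    - [0,0,0]
  roll: [0,0,0,0,0]
  jaw: [1,1,1,1,1]

```text
clock: 37.25
position: [386.3, 139.8, 161.9]
tool_rot: [-1.204, -2.902, 0.0]
contact_force: [0.2, -0.4, -1.0]
opening: 85.4
grasp_force: 0.0
```

>>> arm_command:
  linear:
    - [0,0.1,0.01]
    - [0,0.1,0]
    - [0,0.05,0]
    - [0,0,0]
  roll: [0,0,0,0]
  jaw: [1,1,1,1]

```text
clock: 37.58
position: [394.3, 147.4, 161.8]
tool_rot: [1.202, 2.902, 0.0]
contact_force: [-0.9, -1.6, 0.7]
opening: 85.6
grasp_force: 0.6
```

>>> arm_command:
  linear:
    - [0,0.04,0]
    - [0,0.04,0]
    - [0,0,0]
  roll: [0,0,0]
  jaw: [1,1,1]

```text
clock: 37.83
position: [396.2, 149.5, 161.7]
tool_rot: [1.203, 2.902, -0.0]
contact_force: [-3.3, -3.0, 2.3]
opening: 85.2
grasp_force: 0.9
```

>>> arm_command:
  linear:
    - [0,0.04,0]
    - [0,0.04,0]
    - [0,0,0]
  roll: [0,0,0]
  jaw: [1,1,1]

```text
clock: 38.08
position: [398.6, 151.8, 161.7]
tool_rot: [1.203, 2.902, 0.001]
contact_force: [-2.6, -2.9, 1.9]
opening: 85.4
grasp_force: 1.1
```

>>> arm_command:
  linear:
    - [0,0.03,0]
    - [0,0,0]
  roll: [0,0]
  jaw: [1,1]

```text
clock: 38.25
position: [399.3, 152.6, 161.7]
tool_rot: [1.203, 2.902, 0.0]
contact_force: [-2.7, -2.8, 2.5]
opening: 84.9
grasp_force: 1.2
```

```bash
python3 -c "
from h import *
togo(472.5-75,226-75,7.5,135);flange()"
```

```text
t 38.25 gp [399.3 152.6   6.7] yaw 135.0 shift [ 0.   -0.06 -0.02] roll -0.01 shift after roll [ 0.   -0.06 -0.02] F [-2.7 -2.8  2.5] open 84.9 1.2 q [ 0.21  0.22 -0.71  0.64  0.    1.  ]
near flange side, y from 95: ...............................................................................................########################################################################
```

>>> arm_command:
  linear:
    - [0,-0.01,0]
    - [0,-0.01,0]
    - [0,-0.02,0]
    - [0,-0.02,0]
    - [0,-0.03,0]
    - [0,-0.03,0]
    - [0,-0.05,0]
    - [0,-0.1,0]
    - [0,-0.3,0]
    - [0,-0.5,0]
  roll: [0,0,0,0,0,0,0,0,0,0]
  jaw: [1,1,1,1,1,1,1,1,1,1]

```text
clock: 39.13
position: [369.8, 122.3, 162.1]
tool_rot: [1.2, 2.901, 0.003]
contact_force: [1.0, -0.6, -2.8]
opening: 85.7
grasp_force: 0.0
```

```bash
python3 -c "
from h import *
togo(472.5-75,226-75,7.5,135);flange()"
```

```text
t 39.13 gp [369.8 122.3   7.1] yaw 135.0 shift [ 0.02  1.   -0.01] roll 0.01 shift after roll [ 0.02  1.   -0.01] F [ 1.  -0.6 -2.8] open 85.7 0.0 q [ 0.15  0.16 -0.79  0.62  0.    0.94]
near flange side, y from 95: .................................................................#####################################################......................#################..........
```

>>> arm_command:
  linear:
    - [0,0,0.03]
    - [0,0,0]
  roll: [0,0]
  jaw: [1,1]

```text
clock: 39.35
position: [365.1, 120.8, 160.5]
tool_rot: [-1.202, -2.896, 0.011]
contact_force: [-11.7, -6.8, 19.1]
opening: 85.4
grasp_force: 10.5
```

Run:
```python
from h import *
togo(472.5-75,226-75,7.5,135)
print(sense()['torque'])
c=read_camera('scene'); f=c['frame'].astype(int); g=f.mean(2); s=f.max(2)-f.min(2)
T=np.array(read_camera('wrist')['camera_from_world']); print('wrist cam at',(-T[:3,:3].T@T[:3,3]).round(0))
for v in range(205,285,2): print(v,''.join(('.' if s[v,u]>=22 else 'W' if g[v,u]>185 else 'g' if g[v,u]>125 else '+' if g[v,u]>85 else 'd') for u in range(350,470)))
```

```text
t 39.35 gp [365.1 120.8   5.5] yaw 134.9 shift [-0.04  1.11 -0.06] roll -0.02 shift after roll [-0.04  1.11 -0.05] F [-11.7  -6.8  19.1] open 85.4 10.5 q [ 0.15  0.16 -0.8   0.63 -0.    0.94]
[-0.97586413  1.83492451  0.16659901]
wrist cam at [315. 171. 129.]
205 ................................ddddddddddddddddddddddddddddddddddd........dddddddddddddd........+++++++++gggggggWWWWWWW
207 ................................dddddddddddddddddddddddddddddddddd........ddddddddddddddddd.....+++++++++++++++++ggggggg
209 ................................dddddddddddddddddddddddddddddddddd........ddddddddddddddddd....d++++++++++++++++++++++++
211 ................................ddddddddd..dddddddddddddddddddddd.........ddddddddddddddddddd..d++++++++++++++++++++++++
213 ................................ddddddddd..dddddddddddddddddddddd.........ddddddddddddddd+++..d+++++++++++++++++++++++++
215 ...............................ddddddddd.....dddddddddddddddddddd..........ddddddddddddd++ggg+++++++++++++++++++++++++++
217 ...............................ddddddd..........dddddddddddddddd++++d................d
[... 3459 characters left out ...]
..............................................+++++++++++++ggggggggggggggWW
275 .......................................................................................++++++++++++dddd+++gggggggggggggg
277 ....................................................................................d++++++++++++dddddddddddddd++++++ggg
279 ..................................................................................d+++++++++++dddddd......dddddddd+++ggg
281 ..................................................................................dd++++++ddddddd.................+++ggg
283 .................................................................................ddddddddddddd....................+++ggg
```

>>> arm_command:
  linear:
    - [0,0,-0.03]
    - [0,0,0]
    - [0,-0.9,0]
    - [0,-0.9,0]
    - [-0.5,0,-0.5]
    - [-0.8,0,-0.8]
    - [-0.8,0,-0.8]
    - [-0.8,0,-0.8]
    - [-0.6,0,-0.8]
    - [0,0,0]
  roll: [0,0,0,0,0,1,1,1,1,1]
  jaw: [1,1,1,1,1,1,1,1,1,1]

```text
clock: 40.28
position: [407.0, -35.0, 309.5]
tool_rot: [1.803, 2.551, 0.009]
contact_force: [1.5, -0.2, -0.1]
opening: 85.7
grasp_force: 0.0
```

>>> arm_command:
  linear:
    - [0,0,0]
    - [0,0,0]
    - [0,0,0]
    - [0,0,0]
    - [0,0,0]
  roll: [1,1,1,1,0]
  jaw: [1,1,1,1,1]

```text
clock: 40.7
position: [401.1, -31.3, 302.3]
tool_rot: [2.223, 2.218, 0.002]
contact_force: [-0.3, 0.8, -0.2]
opening: 85.6
grasp_force: 0.0
```

Run:
```python
from h import *
togo(472.5,70,172,90)
W=read_camera('wrist')
print(proj(W,[(508.5,150,110),(436.5,150,110),(472.5,187,128)]).round(0).tolist())
w=W['frame'].astype(int); g=w.mean(2); s=w.max(2)-w.min(2)
for v in range(0,200,5): print('%3d'%v,''.join(('.' if s[v,u]>=16 else 'W' if g[v,u]>185 else 'g' if g[v,u]>125 else '+' if g[v,u]>70 else 'd') for u in range(150,500,4)))
S=read_camera('scene'); print(onplane(S,[[414,217.5],[414,243.8]],110).round(1))
```

```text
t 40.7 gp [401.1 -31.3 147.3] yaw 89.9 shift [ 2.54  1.78 -0.61] roll -0.03 shift after roll [ 2.53  1.79 -0.62] F [-0.3  0.8 -0.2] open 85.6 0.0 q [-0.24 -0.04 -0.62  0.99  0.    1.33]
[[646.0, -222.0], [427.0, -221.0], [597.0, -470.0]]
  0 ........................................................................................
  5 ........................................................................................
 10 ........................................................................................
 15 ........................................................................................
 20 ........................................................................................
 25 ........................................................................................
 30 ........................................................................................
 35 ........................................................................................
 40 ........................................................................................
 45 .....................
[... 2200 characters left out ...]
......
165 ........................................................................................
170 ........................................................................................
175 ........................................................................................
180 ........................................................................................
185 ........................................................................................
190 ........................................................................................
195 ........................................................................................
[[405.4 155.2 110. ]
 [484.6 160.5 110. ]]
```

>>> arm_command:
  linear:
    - [0.5,0.2,-0.2]
    - [0.6,0.3,-0.2]
    - [0.6,0.3,-0.2]
    - [0.6,0.3,0]
    - [0.5,0.2,0]
    - [0,0,0]
    - [0,0,0]
  roll: [0,0,0,0,0,0,0]
  jaw: [1,1,1,1,1,1,1]

```text
clock: 41.38
position: [453.0, 81.6, 326.0]
tool_rot: [2.218, 2.225, -0.0]
contact_force: [-0.2, 1.0, 0.4]
opening: 85.4
grasp_force: 0.0
```

```bash
cat >> h.py <<'E'
def wfl():
    "flange corners (z=110) in the wrist view by bright mask, min-area rectangle front edge"
    W=read_camera('wrist'); w=W['frame'].astype(int); g=w.mean(2); s=w.max(2)-w.min(2)
    for v in range(0,260,6): print('%3d'%v,''.join(('.' if s[v,u]>=16 else 'W' if g[v,u]>185 else 'g' if g[v,u]>125 else '+' if g[v,u]>70 else 'd') for u in range(120,520,4)))
    return W
E
python3 - <<'E'
from h import *
togo(472.5,110,172,90)
W=wfl(); print(proj(W,[(472.5,187,128)]).round(0).tolist())
E
```

```text
t 41.38 gp [453.   81.6 171. ] yaw 90.2 shift [ 0.71  0.49 -0.02] roll 0.03 shift after roll [ 0.71  0.49 -0.02] F [-0.2  1.   0.4] open 85.4 0.0 q [ 0.04  0.04 -0.48  1.05 -0.    1.61]
  0 .......................WWWWWWWWWWg+++++++++++ddd++WWWWWWWWWWWWWWWWWWWWWWWWWWWWgdd+..................
  6 .......................WWWWWWWWWg+++++++++++++dddd++WWWWWWWWWWWWWWWWWWWWWWWW+dd++...................
 12 ........................WWWWWWWW++++++++++++++++dddd+++WWWWWWWWWWWWWWWWWWg+dddg+....................
 18 ........................WWWWWWWg++++++++++++++++++ddddd++++gWWWWWWWWW+++dddddd......................
 24 ........................WWWWWWW+++++++++++++++++++++ddddddddd++++++dddddd.ddd.......................
 30 ........................WWWWWWW++++++++++++++++++++++++ddddddddddddddd..............................
 36 .........................WWWWWW+++++++++++++gggggg++++++++++gggggg..................................
 42 .........................WWWWWW+++++++++++g.........g+++++++gggggg..................................
 48 .........................WWWWWW+++++++++g............g++++++WWWWWW....
[... 3021 characters left out ...]
......................................................
228 ....................................................................................................
234 ....................................................................................................
240 ....................................................................................................
246 ....................................................................................................
252 ....................................................................................................
258 ....................................................................................................
[[371.0, 39.0]]
```

Run:
```python
from h import *
W=read_camera('wrist')
a=onplane(W,[[236,134],[388,115.5]],110); d=a[1]-a[0]; d/=np.linalg.norm(d); n=np.array([-d[1],d[0],0])
print(a.round(1),np.degrees(np.arctan2(d[1],d[0])).round(1),'centre',(a.mean(0)+36*n).round(1))
print('seal front', onplane(W,[[364,33]],128).round(1))
p=sense()['position']; print(p)
```

```text
[[412.4 149.6 110. ]
 [483.2 157.9 110. ]] 6.7 centre [443.6 189.5 110. ]
seal front [[469.2 188.3 128. ]]
[452.31017301  80.53033474 325.71179883]
```

The pot stands upright at (443.6,189.5), yaw 6.7°. The flange was catching on the finger linkage and got dragged. I'll re-grip it with the camera turned to the rear, centre it on the V and set it closer.

>>> arm_command:
  linear:
    - [0,0,0]
    - [0,0,0]
    - [0,0,0]
    - [0,0,0]
    - [0,0,0]
    - [0,0,0]
    - [0,0,0]
    - [0,0,0]
    - [0,0,0]
    - [0,0,0]
  roll: [-1,-1,-1,-1,-1,-1,-1,-1,-1,-1]
  jaw: [1,1,1,1,1,1,1,1,1,1]

```text
clock: 42.32
position: [452.2, 79.7, 325.8]
tool_rot: [-1.071, -2.953, 0.001]
contact_force: [0.2, -0.1, -0.2]
opening: 85.3
grasp_force: 0.0
```

>>> arm_command:
  linear:
    - [0,0,0]
    - [0,0,0]
    - [0,0,0]
    - [0,0,0]
    - [0,0,0]
    - [0,0,0]
    - [0,0,0]
    - [0,0,0]
    - [0,0,0]
    - [0,0,0]
  roll: [-1,-1,-1,-1,-1,-1,-1,-1,-1,-1]
  jaw: [1,1,1,1,1,1,1,1,1,1]

```text
clock: 43.15
position: [452.1, 79.7, 325.8]
tool_rot: [0.277, -3.129, 0.0]
contact_force: [0.0, -0.0, 0.1]
opening: 85.3
grasp_force: 0.0
```

>>> arm_command:
  linear:
    - [0,0,0]
    - [0,0,0]
    - [0,0,0]
    - [0,0,0]
    - [0,0,0]
    - [0,0,0.2]
    - [0,0,0.3]
    - [0,0,0.4]
    - [0,0,0.4]
    - [0,0,0.4]
  roll: [-1,-1,-1,-1,-1,-1,-1,-1,-1,-1]
  jaw: [1,1,1,1,1,1,1,1,1,1]

```text
clock: 43.98
position: [452.2, 79.7, 257.5]
tool_rot: [-1.574, 2.719, -0.0]
contact_force: [-0.0, -0.5, -0.3]
opening: 85.8
grasp_force: 0.0
```

>>> arm_command:
  linear:
    - [0,0,0]
    - [0,0,0]
    - [0,0,0]
    - [0,0,0]
    - [0,0,0]
    - [0,0,0]
    - [0,0,0]
    - [0,0,0]
    - [0,0,0]
  roll: [-1,-1,-1,-1,-1,-1,-1,-0.3,0]
  jaw: [1,1,1,1,1,1,1,1,1]

```text
clock: 44.73
position: [452.2, 79.8, 257.9]
tool_rot: [2.342, -2.093, -0.0]
contact_force: [0.2, -0.6, -0.2]
opening: 85.2
grasp_force: 0.0
```

```bash
python3 -c "
from h import *
a=np.radians(96.7)
togo(443.6-37*np.cos(a),189.5-37*np.sin(a),103,-83.3)"
```

```text
t 44.73 gp [452.2  79.8 102.9] yaw -83.6 shift [-1.82 -0.1  -0.  ] roll -0.06 shift after roll [-1.82 -0.11 -0.  ] F [ 0.2 -0.6 -0.2] open 85.2 0.0 q [ 0.03  0.12 -0.56  0.89 -0.   -1.65]
```

>>> arm_command:
  linear:
    - [-0.2,-0.1,0]
    - [-0.3,0,0]
    - [-0.3,0,0]
    - [-0.3,0,0]
    - [-0.3,0,0]
    - [-0.3,0,0]
    - [-0.12,0,0]
    - [0,0,0]
    - [0,0,0]
  roll: [0,0,0,0,0,0,0,0,0]
  jaw: [1,1,1,1,1,1,1,0.8,0.5]

```text
clock: 45.48
position: [448.6, 153.6, 258.7]
tool_rot: [2.343, -2.092, 0.0]
contact_force: [-2.2, -0.3, 4.6]
opening: 69.5
grasp_force: 66.8
```

>>> arm_command:
  linear:
    - [0,0,0]
    - [0,0,0]
    - [0,0,0]
    - [0,0,-0.1]
    - [0,0,0]
  roll: [0,0,0,0,0]
  jaw: [0.5,0.5,0.5,0.5,0.5]

```text
clock: 45.9
position: [448.4, 153.0, 262.0]
tool_rot: [2.341, -2.093, 0.001]
contact_force: [-0.5, 0.2, -3.3]
opening: 69.4
grasp_force: 68.9
```

```bash
python3 -c "
from h import *
togo(472.5,157,104,-90);print(sense()['torque'])"
```

```text
t 45.9 gp [448.4 153.  107. ] yaw -83.6 shift [-0.03 -0.61  0.08] roll 1.28 shift after roll [-0.1  -0.6   0.08] F [-0.5  0.2 -3.3] open 69.4 68.9 q [ 0.19  0.14 -0.53  0.91 -0.   -1.49]
[-0.07745133 -0.01749946 -0.06132268]
```

>>> arm_command:
  linear:
    - [0,0,0]
    - [0,0,0]
    - [-0.05,-0.3,0]
    - [-0.05,-0.3,0]
    - [0,0,0]
    - [0,0,0.05]
    - [0,0,0.04]
    - [0,0,0]
    - [0,0,0]
    - [0,0,0]
  roll: [0.64,0.64,0,0,0,0,0,0,0,0]
  jaw: [0.5,0.5,0.5,0.5,0.5,0.5,0.5,0.5,0.84,0.9]

```text
clock: 46.73
position: [472.9, 157.7, 259.0]
tool_rot: [-2.222, 2.219, -0.0]
contact_force: [0.3, 0.0, -0.3]
opening: 76.6
grasp_force: 0.1
```

>>> arm_command:
  linear:
    - [0,0,0]
    - [0,0,0]
    - [0,0,0]
    - [0,0,-0.2]
    - [0,0,-0.3]
    - [0.6,0,0]
    - [0.7,0,0]
    - [0.7,0,0]
    - [0.5,0,0]
    - [0,0,0]
  roll: [0,0,0,0,0,0,0,0,0,0]
  jaw: [1,1,1,1,1,1,1,1,1,1]

```text
clock: 47.57
position: [472.7, 55.3, 279.0]
tool_rot: [2.218, -2.224, 0.002]
contact_force: [-0.4, 0.7, -0.1]
opening: 85.1
grasp_force: 0.0
```

>>> arm_command:
  linear:
    - [0,0,0]
    - [0,0,0]
    - [0,0,0]
    - [0,0,0]
    - [0,0,0]
    - [0,0,0]
    - [0,0,0]
    - [0,0,0]
    - [0,0,0]
    - [0,0,0]
  roll: [1,1,1,1,1,1,1,1,1,1]
  jaw: [1,1,1,1,1,1,1,1,1,1]

```text
clock: 48.4
position: [472.6, 58.3, 278.8]
tool_rot: [-1.071, 2.953, 0.001]
contact_force: [-0.4, -0.4, -0.5]
opening: 85.2
grasp_force: 0.0
```

>>> arm_command:
  linear:
    - [0,0,0.3]
    - [0,0,0.4]
    - [0,0,0.4]
    - [0,0,0.4]
    - [0,0,0.4]
    - [0,0,0.4]
    - [0,0,0.3]
    - [0,0,0.15]
    - [0,0,0]
    - [0,0,0]
  roll: [1,1,1,1,1,1,1,1,0,0]
  jaw: [1,1,1,1,1,1,1,1,1,1]

```text
clock: 49.23
position: [472.6, 58.1, 168.4]
tool_rot: [0.006, -3.141, -0.001]
contact_force: [-0.2, 0.5, -0.2]
opening: 85.1
grasp_force: 0.0
```

Run:
```python
from h import *
togo(472.5,80,7,180);flange()
S=read_camera('scene');f=S['frame'].astype(int);g=f.mean(2);s=f.max(2)-f.min(2)
for v in range(214,282,3): print(v,''.join(('.' if s[v,u]>=22 else 'W' if g[v,u]>185 else 'g' if g[v,u]>125 else '+' if g[v,u]>85 else 'd') for u in range(395,465)))
print(proj(S,[(x,y,110) for y in(158,) for x in(436.5,508.5)]).round(1).tolist())
```

```text
t 49.23 gp [472.6  58.1  13.4] yaw -179.8 shift [-0.    0.55  0.16] roll 0.04 shift after roll [0.   0.55 0.16] F [-0.2  0.5 -0.2] open 85.1 0.0 q [-0.01  0.27 -0.61  0.69  0.   -0.02]
near flange side, y from 95: .............................................................########################################################################.......#################..........
214 .............................ddddddddddddddd+gg+.d++++++++++++++++++++
217 .......................d................ddd+++ggg+++++++++++++++++++++
220 ........................d..................dd++++ggg++++++++++++++++++
223 .........................d.................++++++++ggggg++++++++++++++
226 ...........................dd...........gWWWWWWWg++++++ggg++++++++++++
229 ..................ggggWWWWgggggggg+++gWWWWggggggg++dd++++gggg+++++++++
232 ..ddd............ggWWWWWWWWWWWWWWWWggWWWWWggggg+++++++dd++++ggg++++ggg
235 ++++++d..........gWWWWWWggg++++++++ggWWWWgggggg++ddd+++dddd++++ggggggg
238 ddddddd..........gWWWWgg+++++++++dd+gWWWggggggggg+++++++ggg++d++++gggg
241 dddddd...........gWWWWg+++++++++++ddd++
[... 339 characters left out ...]
.............+++++++++++++++++++++++++++++++++gggggggg............+
259 ...............++++++++++++++++++++++++++...ddddddd++ggggggg.........+
262 ..............+++++++++++++++++++++++++........ddddddd+ggggggggggggggg
265 .............+++++++++++++++++++++++++............ddddd++++ggggggggggg
268 .............d+++++++++++++++++++++++...............++gggggggggggggggg
271 ..............d+++++++++++++++++++++.............++++ggggggggggggggggg
274 ................d+++++++++++++++++d..........+++++++++++d+gggggggggggg
277 .......................dddddd..........++++++++++++ddddddddddddddd++++
280 .....................................dd++++++++dddddd..............dd+
[[414.3, 227.6], [412.2, 251.9]]
```

>>> arm_command:
  linear:
    - [0,0.3,0.14]
    - [0,0.2,0]
    - [0,0.15,0]
    - [0,0.12,0]
    - [0,0.12,0]
    - [0,0.12,0]
    - [0,0.12,0]
    - [0,0.12,0]
    - [0,0,0]
  roll: [0,0,0,0,0,0,0,0,0]
  jaw: [1,1,1,1,1,1,1,1,1]

```text
clock: 50.08
position: [472.9, 108.3, 163.1]
tool_rot: [-0.003, 3.141, 0.001]
contact_force: [1.2, -2.4, 1.3]
opening: 85.7
grasp_force: 0.9
```

>>> arm_command:
  linear:
    - [0,0.08,0]
    - [0,0.08,0]
    - [0,0,0]
  roll: [0,0,0]
  jaw: [1,1,1]

```text
clock: 50.33
position: [472.5, 114.3, 162.8]
tool_rot: [0.002, -3.142, -0.0]
contact_force: [1.7, -3.2, 0.3]
opening: 85.8
grasp_force: 1.3
```

Run:
```python
from h import *
togo(472.5,119,7,180);flange()
```

```text
t 50.33 gp [472.5 114.3   7.8] yaw -179.9 shift [0.   0.12 0.02] roll 0.02 shift after roll [0.   0.12 0.02] F [ 1.7 -3.2  0.3] open 85.8 1.3 q [ 0.1   0.3  -0.59  0.68  0.    0.1 ]
near flange side, y from 95: ...........................................................................................#########################################################################...
```

>>> arm_command:
  linear:
    - [0,0.04,0]
    - [0,0.04,0]
    - [0,0,0]
  roll: [0,0,0]
  jaw: [1,1,1]

```text
clock: 50.63
position: [472.5, 117.3, 162.8]
tool_rot: [0.002, -3.141, -0.0]
contact_force: [0.8, -4.5, 2.6]
opening: 85.2
grasp_force: 1.8
```

>>> arm_command:
  linear:
    - [0,0.03,0]
    - [0,0,0]
  roll: [0,0]
  jaw: [1,1]

```text
clock: 50.8
position: [472.5, 118.5, 162.8]
tool_rot: [0.002, -3.141, 0.0]
contact_force: [-0.2, -4.3, 2.8]
opening: 85.6
grasp_force: 1.9
```

>>> arm_command:
  linear:
    - [0,0.03,0]
    - [0,0,0]
  roll: [0,0]
  jaw: [1,1]

```text
clock: 50.97
position: [472.5, 119.7, 162.8]
tool_rot: [0.002, -3.141, -0.0]
contact_force: [0.2, -4.1, 2.1]
opening: 85.3
grasp_force: 1.9
```

Run:
```python
from h import *
togo(472.5,119,7,180);flange()
```

```text
t 50.97 gp [472.5 119.7   7.8] yaw -179.9 shift [-0.   -0.02  0.02] roll 0.01 shift after roll [-0.   -0.02  0.02] F [ 0.2 -4.1  2.1] open 85.3 1.9 q [ 0.12  0.3  -0.59  0.68  0.    0.11]
near flange side, y from 95: ..................................................................................................#####################################################################
```

>>> arm_command:
  linear:
    - [0,-0.03,0]
    - [0,-0.03,0]
    - [0,-0.03,0]
    - [0,-0.03,0]
    - [0,-0.02,0]
    - [0,0,0.03]
    - [0,-0.9,0]
    - [0,-0.9,0]
    - [0,-0.2,-0.4]
    - [0,0,-0.8]
  roll: [0,0,0,0,0,0,0,0,1,1]
  jaw: [1,1,1,1,1,1,1,1,1,1]

```text
clock: 51.85
position: [470.2, 32.2, 206.8]
tool_rot: [-0.283, -3.12, 0.001]
contact_force: [-0.4, 0.5, -0.3]
opening: 85.5
grasp_force: 0.0
```

>>> arm_command:
  linear:
    - [0,0,-0.8]
    - [0,0,-0.8]
    - [0,0,-0.7]
    - [0,0,-0.5]
    - [0,0,0]
    - [0,0,0]
    - [0,0,0]
    - [0,0,0]
    - [0,0,0]
    - [0,0,0]
  roll: [1,1,1,1,1,1,1,1,1,1]
  jaw: [1,1,1,1,0,0,0,0,0,0]

```text
clock: 52.68
position: [472.5, 34.1, 321.4]
tool_rot: [-1.575, -2.718, -0.0]
contact_force: [-0.8, 0.7, -0.6]
opening: 12.3
grasp_force: 0.0
```

>>> arm_command:
  linear:
    - [0,0,0]
    - [0,0,0]
    - [0,0,0]
    - [0.4,0,0]
    - [0.6,0,0]
    - [0.6,0,0]
    - [0.1,0,0]
    - [0,0,0]
  roll: [1,1,1,1,1,1,0,0]
  jaw: [0,0,0,0,0,0,0,0]

```text
clock: 53.35
position: [461.9, 102.0, 321.5]
tool_rot: [-2.216, -2.226, 0.0]
contact_force: [-0.4, 0.3, 0.3]
opening: -0.2
grasp_force: 0.0
```

Run:
```python
from h import *
togo(558,150,380,90);flange()
W=read_camera('wrist'); print(proj(W,[(508.5,190,110),(436.5,190,110),(472.5,188,128)]).round(0).tolist())
w=W['frame'].astype(int); g=w.mean(2); s=w.max(2)-w.min(2)
for v in range(40,170,4): print('%3d'%v,''.join(('.' if s[v,u]>=16 else 'W' if g[v,u]>185 else 'g' if g[v,u]>125 else '+' if g[v,u]>70 else 'd') for u in range(180,470,3)))
```

```text
t 53.35 gp [461.9 102.  166.5] yaw 90.3 shift [ 1.19  2.41 -5.34] roll 0.05 shift after roll [ 1.2   2.4  -5.34] F [-0.4  0.3  0.3] open -0.2 0.0 q [ 0.08  0.07 -0.46  1.04  0.    1.65]
near flange side, y from 95: ...............................................................................................########################################################################
[[427.0, 88.0], [264.0, 87.0], [348.0, 88.0]]
 40 .......................gWWWWWgddWWWWWWWWWWWWWWWWWWWWWWWWWWWWWWWWWWWWgWWWWWWWgWWWggddW............
 44 .........................WWW+WgddWWWWWWWWWWWWWWWWWWWWWWWWWWWWWWWWWWggWWWWWWWgWWWgddWW............
 48 ..........................W++WWgddgWWWWWWWWWWWWWWWWWWWWWWWWWWWWWWWWWgWWWWWWWgWWgddWWW............
 52 ...........................++WWWgdd+WWWWWWWWWWWWWWWWWWWWWWWWWWWWWWWWWWWWWWWWgWdd+WgWg............
 56 ............................+gWWWgdddgWWWWWWWWWWWWWWWWWWWWWWWWWWWWWWWWWWWWWggddggWWWg............
 60 ..............................WWWWWddd+WWWWWWWWWWWWWWWWWWWWWWWWWWWWWWWWWWWWdddWggWWWg............
 64 ..............................WWWWWWgddd+gWWWWWWWWWWWWW
[... 1994 characters left out ...]
........................................................................................
148 .................................................................................................
152 .................................................................................................
156 .................................................................................................
160 .................................................................................................
164 .................................................................................................
168 .................................................................................................
```

>>> arm_command:
  linear:
    - [-0.42,0.23,0]
    - [0,0,0]
    - [0,0,0]
    - [0,0,0]
    - [0,0,0]
    - [0,0,0]
    - [0,0,0]
    - [0,0,0]
    - [0,0,0]
    - [0,0,0]
  roll: [-1,-1,-1,-1,-1,-1,-1,-1,-1,-1]
  jaw: [1,1,1,1,1,1,1,1,1,1]

```text
clock: 54.28
position: [471.6, 83.2, 321.6]
tool_rot: [1.068, 2.954, -0.001]
contact_force: [0.5, 0.1, 0.7]
opening: 85.5
grasp_force: 0.0
```

>>> arm_command:
  linear:
    - [0,0,0.4]
    - [0,0,0.6]
    - [0,0,0.6]
    - [0,0,0.6]
    - [0,0,0.6]
    - [0,0,0.5]
    - [0,0,0.4]
    - [0,0,0.2]
    - [0,0,0]
    - [0,0,0]
  roll: [-1,-1,-1,-1,-1,-1,-1,-1,0,0]
  jaw: [1,1,1,1,1,1,1,1,1,1]

```text
clock: 55.12
position: [471.4, 83.5, 165.3]
tool_rot: [-0.003, -3.14, 0.0]
contact_force: [0.3, -0.0, -1.5]
opening: 85.0
grasp_force: 0.0
```

Run:
```python
from h import *
togo(472,115,7,180)
```

```text
t 55.12 gp [471.4  83.5  10.3] yaw 179.9 shift [-0.01  0.79  0.08] roll -0.02 shift after roll [-0.02  0.79  0.08] F [ 0.3 -0.  -1.5] open 85.0 0.0 q [ 0.04  0.28 -0.6   0.69 -0.    0.04]
```

>>> arm_command:
  linear:
    - [0,0.3,0.07]
    - [0,0.3,0]
    - [0,0.15,0]
    - [0,0.06,0]
    - [0,0,0]
  roll: [0,0,0,0,0]
  jaw: [1,1,1,1,1]

```text
clock: 55.53
position: [471.9, 116.8, 163.6]
tool_rot: [-0.002, 3.14, -0.0]
contact_force: [-0.4, -0.3, -0.0]
opening: 85.4
grasp_force: 0.0
```

>>> arm_command:
  linear:
    - [0,0.06,0]
    - [0,0,0]
  roll: [0,0]
  jaw: [1,1]

```text
clock: 55.7
position: [471.5, 119.0, 163.1]
tool_rot: [-0.001, 3.141, -0.0]
contact_force: [-0.4, -0.2, -0.5]
opening: 85.3
grasp_force: 0.0
```

>>> arm_command:
  linear:
    - [0,0.05,0]
    - [0,0,0]
  roll: [0,0]
  jaw: [1,1]

```text
clock: 55.87
position: [471.6, 120.6, 163.1]
tool_rot: [-0.001, 3.141, -0.003]
contact_force: [0.2, -3.8, 2.8]
opening: 85.3
grasp_force: 1.6
```

>>> arm_command:
  linear:
    - [0,0.05,0]
    - [0,0,0]
  roll: [0,0]
  jaw: [1,1]

```text
clock: 56.03
position: [471.7, 121.7, 163.5]
tool_rot: [0.001, 3.141, -0.008]
contact_force: [-2.1, -9.9, 7.5]
opening: 85.1
grasp_force: 4.9
```

Run:
```python
from h import *
togo(472,120,7,180);flange()
S=read_camera('scene');f=S['frame'].astype(int);g=f.mean(2);s=f.max(2)-f.min(2)
for v in(258,262,266,270,274): print(v,' '.join('%d%s'%(g[v,u],'.' if s[v,u]>=22 else '') for u in range(416,456)))
```

```text
t 56.03 gp [471.7 121.7   8.5] yaw 180.0 shift [-0.01 -0.04  0.04] roll -0.0 shift after roll [-0.01 -0.04  0.04] F [-2.1 -9.9  7.5] open 85.1 4.9 q [ 0.12  0.3  -0.59  0.69 -0.01  0.12]
near flange side, y from 95: ..................................................................................................#####################################################################
258 29 44 61. 71. 69. 54. 41 35 36 53 78 91 95 98 98 99 98 101 100 101 102 101 101 100 102 103 103 104 104 105 107 107 110 110 112 119 122 124 124 126
262 74. 94. 106. 105. 106. 107. 102. 96 90 92 96 97 96 98 98 100 102 100 103 102 101 102 103 104 102 102 103 102 100 100 98 97 95 100 123 153 172 177 177 170
266 101. 103. 102. 103. 105. 101. 97 92 95 95 97 95 98 99 99 102 104 104 102 102 101 102 103 103 103 102 103 100 101 96 95 92 88 88 107 131 144 150 163 174
270 69. 65. 69. 68. 70. 72. 85 90 96 98 98 99 98 101 102 103 101 101 100 103 103 103 102 102 102 99 97 99 98 98 104 113 128 148 160 164 170 174 167 159
274 66. 68. 67. 66. 68. 71. 68. 72. 81 89 94 99 104 103 104 102 101 100 100 104 102 102 104 107 111 115 115 117 118 117 118 117 109 99 88 81 97 126 149 160
```

Hard stop: the force jumps to 10 N within 1 mm and the body's edges match the home prediction, so the pot is home. Next I withdraw and rise towards the lever.

>>> arm_command:
  linear:
    - [0,-0.04,0]
    - [0,-0.03,0]
    - [0,0,0]
    - [0,-0.9,0.02]
    - [0,-0.9,0]
    - [0,-0.2,-0.5]
    - [-0.2,0,-0.9]
    - [-0.3,0,-0.9]
    - [-0.3,0,-0.9]
    - [-0.3,0,-0.9]
  roll: [0,0,0,0,0,0,0,0,0,0]
  jaw: [1,1,1,1,1,0.5,0,0,0,0]

```text
clock: 56.97
position: [515.3, 40.5, 327.4]
tool_rot: [0.002, -3.141, -0.002]
contact_force: [0.6, 0.4, -1.0]
opening: 25.4
grasp_force: 0.0
```

>>> arm_command:
  linear:
    - [-0.3,0,-0.9]
    - [-0.3,0,-0.9]
    - [-0.3,0,-0.9]
    - [-0.15,0,-0.9]
    - [0,0,-0.9]
    - [0,0,-0.9]
    - [0,0,0]
    - [0,0,0]
  roll: [0,0,0,0,0,0,0,0]
  jaw: [0,0,0,0,0,0,0,0]

```text
clock: 57.63
position: [557.9, 40.7, 544.7]
tool_rot: [-0.002, 3.136, 0.001]
contact_force: [-0.3, 0.2, -1.3]
opening: 0.3
grasp_force: 0.0
```

Run:
```python
from h import *
togo(558,152,372,180);flange()
S,T=read_camera('scene'),read_camera('top')
b=[]
for c,p in((T,(205,218)),(S,(432,208))):
    g=cv2.cvtColor(c['frame'],cv2.COLOR_RGB2GRAY); m=(g<45).astype(np.uint8); k,l,st,ce=cv2.connectedComponentsWithStats(m)
    i=min(range(1,k),key=lambda i:np.hypot(*(ce[i]-p))+(1e3 if st[i][4]<80 else 0)); print(ce[i].round(1),st[i]); b.append(ce[i])
print(tri(T,b[0],S,b[1]))
f=S['frame'].astype(int);g=f.mean(2);s=f.max(2)-f.min(2)
for v in(262,266): print(v,' '.join('%d%s'%(g[v,u],'.' if s[v,u]>=22 else '') for u in range(416,456)))
```

```text
t 57.63 gp [557.9  40.7 389.7] yaw -179.9 shift [-0.    2.78  0.45] roll 0.02 shift after roll [-0.    2.78  0.44] F [-0.3  0.2 -1.3] open 0.3 0.0 q [-0.04  0.12  0.07  1.52  0.   -0.04]
near flange side, y from 95: ...............................................................................................########################################################################
[240.3 184.8] [234 154  23  64 609]
[431.6 208.9] [424 202  17  15 204]
(array([614.72542508, 114.26833586, 383.07023905]), np.float64(74.59819207391543))
262 109. 109. 108. 108. 111. 109. 105. 100 95 98 98 97 101 102 101 103 104 107 106 103 104 103 104 106 105 105 106 103 104 102 103 99 96 99 126 159 176 182 181 173
266 100. 98. 99. 103. 104. 105. 100 97 95 98 100 99 101 100 102 105 105 105 104 104 106 106 105 104 105 105 105 102 100 101 98 93 88 93 109 131 146 153 163 176
```

>>> arm_command:
  linear:
    - [0,0.6,0]
    - [0,0.8,0]
    - [0,0.8,0]
    - [0,0.56,0]
    - [0,0.1,0]
    - [0,0,0.3]
    - [0,0,0.25]
    - [0,0,0]
  roll: [0,0,0,0,0,0,0,0]
  jaw: [0,0,0,0,0,0,0,0]

```text
clock: 58.45
position: [556.6, 153.8, 515.6]
tool_rot: [0.0, -3.135, 0.002]
contact_force: [0.2, -0.5, -0.9]
opening: -0.0
grasp_force: 0.0
```

>>> arm_command:
  linear:
    - [0,-0.11,0.24]
    - [0,-0.11,0.24]
    - [0,-0.19,0.29]
    - [0,-0.19,0.29]
    - [0,-0.13,0.31]
    - [0,-0.13,0.31]
    - [0,-0.06,0.25]
    - [0,-0.06,0.25]
    - [0,-0.03,0.25]
    - [0,0,0]
  roll: [0,0,0,0,0,0,0,0,0,0]
  jaw: [0,0,0,0,0,0,0,0,0,0]

```text
clock: 59.28
position: [557.0, 106.0, 421.9]
tool_rot: [-0.012, -3.14, 0.043]
contact_force: [-2.7, -25.7, 7.7]
opening: 0.0
grasp_force: 9.9
```

```bash
cat >> h.py <<'E'
def ball():
    S=read_camera('scene'); g=cv2.cvtColor(S['frame'],cv2.COLOR_RGB2GRAY)
    for th in(-.86,-.2,-.1,0,.1): print(th,proj(S,[557.5,249-135*np.cos(th),225-135*np.sin(th)]).round(1)[0])
    for v in range(196,262,3): print(v,''.join('#' if g[v,u]<45 else '+' if g[v,u]<80 else '.' for u in range(390,450)))
E
python3 - <<'E'
from h import *
togo(558,114,260,180);ball()
E
```

```text
t 59.28 gp [557.  106.  266.9] yaw 179.6 shift [-0.02  0.2   0.17] roll -0.08 shift after roll [-0.03  0.2   0.17] F [ -2.7 -25.7   7.7] open 0.0 9.9 q [ 0.08  0.17 -0.13  1.28 -0.03  0.09]
-0.86 [431.5 208.6]
-0.2 [402.2 228.9]
-0.1 [400.2 232.6]
0 [398.9 236.5]
0.1 [398.3 240.3]
196 #####################################+......................
199 ######################################+....++...............
202 ######################################++....................
205 ##################################+++#+#++++...++++.........
208 ##################################+..+####+#+++++++++++.....
211 #########+++##########++++##################++....+++++.....
214 #####################################+++....................
217 +###############################+...........................
220 +#####++++++#####++++####++++++++...........................
223 +###++++++++###+++++++........+++++++.......................
226 +##++++++.++###++++++..........+++++++++++..................
229 +++..+++.++#######++..............+++.......................
232 ++++###############.........................................
235 ++++##############+..................................++.....
238 ++++++############+.........................................
241 .......++++++++++...........................................
244 ......................................+.....................
247 ........................................++..................
250 ..........................................++................
253 .............................................++++...........
256 ..................................................++++++++++
259 ............................................................
```

>>> arm_command:
  linear:
    - [0,0,-0.3]
    - [0,0,-0.2]
    - [0,0.1,0]
    - [0,0,0]
    - [0,0,0]
  roll: [0,0,0,0,0]
  jaw: [0,0,0,0,0]

```text
clock: 59.75
position: [557.3, 118.8, 442.7]
tool_rot: [-0.003, 3.142, 0.0]
contact_force: [-0.9, -0.2, -0.6]
opening: -0.1
grasp_force: 0.0
```

Run:
```python
from h import *
togo(557.5,118,260,180);ball();flange()
```

```text
t 59.75 gp [557.3 118.8 287.7] yaw -179.9 shift [-0.01 -0.02  0.69] roll 0.02 shift after roll [-0.01 -0.02  0.69] F [-0.9 -0.2 -0.6] open -0.1 0.0 q [ 0.1   0.16 -0.09  1.32  0.    0.09]
-0.86 [431.5 208.6]
-0.2 [402.2 228.9]
-0.1 [400.2 232.6]
0 [398.9 236.5]
0.1 [398.3 240.3]
196 ++##############################################+++.........
199 ############################################++++++++++++....
202 ############+###############################++.++#######+...
205 ###################+++##########++++###################+....
208 ++################################################+++++.....
211 +++++#####################################+++.....+++++.....
214 ++++++++++++#####++++######++#######+++.....................
217 +++++++++++###++.+++.++##+..+++.............................
220 +++++++++++##++.++++++##+...+++++...........................
223 ++++++++++++++.++++.++++.....+++++++........................
226 ++++++++++##+++++++++...........+++++++++++.................
229 +++++#############++..............+++.......................
232 ++++##############+.........................................
235 ++++##############+.........................................
238 ++++++############+.........................................
241 .........++++++.............................................
244 ......................................+.....................
247 ........................................++..................
250 ..........................................++................
253 .............................................++++...........
256 ..................................................++++++++++
259 ............................................................
near flange side, y from 95: ...............................................................................................###########################..........................###################
```

>>> arm_command:
  linear:
    - [0,-0.05,0.2]
    - [0,0,0.2]
    - [0,0,0.1]
    - [0,0,0.1]
    - [0,0,0.05]
    - [0,0,0.05]
    - [0,0,0]
    - [0,0,0]
  roll: [0,0,0,0,0,0,0,0]
  jaw: [0,0,0,0,0,0,0,0]

```text
clock: 60.52
position: [557.3, 116.5, 414.6]
tool_rot: [0.002, -3.141, -0.002]
contact_force: [-0.8, -1.1, -0.1]
opening: 0.0
grasp_force: 0.5
```

Run:
```python
from h import *
togo(557.5,116,260,180);ball()
```

```text
t 60.52 gp [557.3 116.5 259.6] yaw -179.9 shift [-0.   -0.01 -0.01] roll 0.01 shift after roll [-0.   -0.01 -0.01] F [-0.8 -1.1 -0.1] open 0.0 0.5 q [ 0.09  0.17 -0.14  1.26  0.    0.09]
-0.86 [431.5 208.6]
-0.2 [402.2 228.9]
-0.1 [400.2 232.6]
0 [398.9 236.5]
0.1 [398.3 240.3]
196 ###########################################+................
199 ###########################################+................
202 +##########################################++....+..........
205 ############################################++..............
208 #######################################+++++++++++..+++.....
211 ########################################++++######+++++.....
214 ################++###########+++##################++........
217 #############################################++.............
220 ++##+#+###############################++....................
223 ++++++++####+++#++#####++.++#######++.......................
226 ++++++++###++++++.+##+..........++++++++++..................
229 +++++++###++.++++++#+.............+++.......................
232 +++++####++.++++++#+........................................
235 +++###########++++...................................+......
238 +++##############+..........................................
241 ..+++############+..........................................
244 .........++++..........................+....................
247 ........................................++..................
250 ..........................................++................
253 .............................................++++...........
256 ..................................................++++++++++
259 ............................................................
```

>>> arm_command:
  linear:
    - [0,0,-0.3]
    - [0,0,-0.6]
    - [0,-0.3,-0.8]
    - [0,-0.8,-0.5]
    - [0,-0.8,0]
    - [0,-0.8,0]
    - [0,0,0]
    - [0,0,0]
  roll: [0,0,0,0,0,0,0,0]
  jaw: [0,0,0,0,0,0,0,0]

```text
clock: 61.23
position: [557.5, 7.3, 503.6]
tool_rot: [0.002, 3.141, 0.002]
contact_force: [-0.7, -0.0, 0.1]
opening: -0.3
grasp_force: 0.0
```

Run:
```python
from h import *
togo(557.5,116,260,180);ball()
S=read_camera('scene');f=S['frame'].astype(int);g=f.mean(2);s=f.max(2)-f.min(2)
for v in(258,262,266,270): print(v,' '.join('%d%s'%(g[v,u],'.' if s[v,u]>=22 else '') for u in range(416,456)))
```

```text
t 61.23 gp [557.5   7.3 348.6] yaw 179.9 shift [0.01 2.72 2.22] roll -0.02 shift after roll [-0.    2.72  2.21] F [-0.7 -0.   0.1] open -0.3 0.0 q [-0.1   0.12 -0.01  1.44  0.   -0.1 ]
-0.86 [431.5 208.6]
-0.2 [402.2 228.9]
-0.1 [400.2 232.6]
0 [398.9 236.5]
0.1 [398.3 240.3]
196 ++++++++++++++++++++++++....................................
199 +++++++++++++++++++++++.....................................
202 ++++++++++++++++++++++......................................
205 ++++++++++++++++++++..................++++++++++++++........
208 +++++++++++++++++++................++++++++++++++++++++.....
211 +++++++++++++++++++...............++..............+++++.....
214 +++++++++++++++++............+..............................
217 ++++++++++++++++............+++.............................
220 +++++++++++++++.............+++++...........................
223 ++++++++++++++................+++++++.......................
226 +++++++++++++..................+++++++++++..................
229 +++++++++###+++...................+++.......................
232 ++++#############+.....................
[... 555 characters left out ...]
...................................................
258 110. 110. 111. 109. 110. 110. 109. 106. 102. 97 95 97 99 101 98 101 102 102 104 104 104 103 107 104 105 104 103 101 101 101 99 97 98 106 112 120 124 124 126 126
262 109. 108. 108. 111. 110. 107. 106. 100 95 96 97 99 100 100 102 102 103 106 105 103 103 105 106 106 108 106 103 104 105 103 100 100 99 101 126 157 176 181 181 174
266 100. 95. 97. 102. 104. 103. 100 94 94 97 98 98 102 102 102 102 104 106 105 105 104 104 106 107 105 104 102 105 100 100 99 93 87 91 108 131 145 153 164 178
270 72. 69. 68. 69. 71. 74. 85 94 99 99 99 102 103 102 105 105 103 105 103 104 106 106 103 104 104 101 104 101 103 104 103 116 132 152 164 167 174 177 171 163
```

```bash
python3 -c "
from workcell import finish_job
print(finish_job())"
```

```text
the job is handed in; nothing more can be done
None
```

The pot is mouth-up and pushed hard against the V, the lever is down to about level by the camera, and the job was handed in at about 61 s with the arm clear; I got no verdict back, and I did not re-check the bystanders at the end.

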